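Unhook a carded cap pack from the caddy's peg and file it in the spice tray

TASK

Take the carded pack of spare cruet caps off the condiment caddy's springy display peg: ease it along the peg, raising its hole as the peg rises and over the upturned tip, without straining the peg. Then stand it upright, fully down, in the wooden slot of the spice tray, set in gently and let go, and leave the cruets, mill and bowl where they are.

Things in the scene. Friction and masses are not known exactly. Their poses are not given: they have to be found in the camera images.
- pack: Carded blister pack of two black caps, 50 to 100 g, same front and back, hanging upright on the caddy's peg. Origin: centre of its underside; z up along the card, x normal to the card (along the peg, within 0.15 rad, at the start), y across. Clear blister z 0 to 60 mm, 18 mm thick, 54 wide; card 3 mm thick, 64 wide, z 0 to 108 mm; red header block above it.
- hole (a point): Centre of the pack's closed hang hole, 81 mm above the pack's underside; axes as pack. The hole is rectangular, 24 mm wide (y) and 14 mm high (z 74 to 88 mm of the pack). At the start its upper edge rests on the peg.
- header (a point): Centre of the pack's red header block, 125 mm above the pack's underside: 10 mm thick (x), 44 wide (y), 34 high (z 108 to 142 mm of the pack). Meant to be gripped from above across its thickness, fingertips no lower than z 110 mm of the pack so that they clear the peg.
- stand: Three-tier stainless caddy with its display peg, fixed to the counter. Origin: centre of its foot on the counter; z up. Tiers up to 58 mm radius, foot 62, 255 mm tall. A level rigid arm, 10 mm thick, leaves its post towards the caddy's -x at height 140 mm and ends in a 24 mm collar 113 mm from the axis; there the peg starts.
- peg_root (a point): Start of the peg, axes as stand. Round wire 5 mm thick: 105 mm straight, then a 12 mm tip turned up 30 degrees more. It runs to -x in the plane y = 0 but is bent upward 0 to 21 degrees, not measured: feel or see it (its end up to 37 mm above its start). Pack hangs on its first 6 to 16 mm. Springy: 6 N per mm at the tip, stiffer inward; neither pack nor robot may load it over 8 N.
- tray: Wooden pull-out spice tray, fixed, drawn towards its own -x out of a low cabinet (95 mm tall, 95 to 185 mm in +x of the origin). Origin: centre of the tray's underside on the counter. Tray 180 x 180 mm, 40 mm tall, with six spice jars 65 mm tall at x = +-50 mm, and in its middle the slot.
- slot (a point): Centre of the floor of the slot in the spice tray, 8 mm above the counter; axes as tray. The slot is a light wooden upright pocket, inside 24 mm along x by 72 mm along y; its walls are 5 mm thick and reach 50 mm above its floor. The pack stands in it with its card along y, either way round.
- cruet_left: Green glass chimichurri cruet, 46 mm diameter, 116 mm tall, on the caddy's +y side; origin at centre of its underside. Leave alone.
- cruet_right: Same cruet on the caddy's -y side. Leave alone.
- mill: Dark wooden pepper mill, 56 mm diameter, 157 mm tall; origin at centre of its underside. Leave alone.
- bowl: Blue ceramic bowl, 110 mm diameter, 50 mm tall; origin at centre of its underside. Leave alone.
Not all that is in view belongs to the job. There is more than one size of the pack; the one meant has the size given above.

How it is judged:
By the outcome, as a careful person would: the job done as asked, in the order asked, and still so for the second after the job is handed in, with the robot touching nothing.
It also fails if it takes over 72 s, if anything falls off the work surface, if the arm or the gripper's body presses on something with over 40 N, if the wrist force passes 120 N, or if a joint passes its speed limit or range.

ROBOT

A 6-joint arm with a two-finger parallel gripper is mounted at the origin on the work surface. World frame = base frame: x ahead of the robot, y to its left, z up, the work surface at z = 0. Lengths are in m, angles in rad, forces in N, time in s.
With the tool pointing down it reaches from about 0.35 to 0.975 m from the base axis. Payload 4.9 kg.
Tool frame: the origin (TCP) lies at the very end of the fingers, on their centre line; the grasp point (between the pads) lies 19 mm behind it; z points along the fingers, y is the direction in which the jaws open and shut (so a half turn about z gives the same grasp; the last joint's range is limited). The gripper opens to 85 mm and grips with 20 to 120 N. Pads are 22 mm wide; open, the fingers measure 114 mm over their backs; the gripper's body (76 mm by 85 mm) begins 54 mm behind the grasp point. The pads swing forward as they close: fully open they stand 13 mm farther back than shut.
Start: joints at [-1.427, 0.053, 1.613, -0, 1.476, -0.119], TCP at [0.162, -0.604, 0.231] pointing down, gripper open.
Joint ranges: [-3.01, 3.01], [-1.01, 2.22], [0.06, 2.58], [-1.02, 4.17], [0.09, 2.62], [-3.14, 3.14]. Speed limits (rad/s): [2.57, 2.57, 3.14, 3.14, 3.14, 3.14].

INTERFACE

Orientations are given as a rotation vector (axis times angle).
In Python, from station import ctrl gives the robot as it stands.
- The arm moves only by the tool step_arm, never from a script. Its argument "moves" is a list of rows, each a list of 5 numbers: the opening, from 0 (shut) to 1 (fully open), then the shift along the world's x, y, z in m, then the turn about the world's z in degrees. A call has 1 to 20 rows; each row shifts and turns the pose as measured when the row begins; what a row does not reach is not made up. A row lasts 1/8 s, in which the tool goes at most 62.5 mm and 10.7 degrees, less where a joint would pass 70% of its speed; a pose out of reach is approached as far as the arm can. A call is refused whole if a number of a shift passes 0.0625 or a number of a turn 10.7, either way. A call with a gripper value outside its range is refused whole. The fingers move at their own pace and stop on an object; "newtons" is the grip in N (left out, the last holds). Time passes only in rows, so rows that do not move let the fingers close. It gives the time, the measured TCP pose, the force and the opening at its end, in the units of the state.
- ctrl.get_obs(): the state, without advancing time (a new reading comes with each control period).
- ctrl.get_image(name): name is "scene" or "side" or "wrist"; returns a dict with "color" (480x640x3 uint8, red, green, blue), "camera_matrix" (3x3 intrinsics, pixels), "R" (3x3) and "t" (3): a world point X has camera coordinates R X + t; the wrist camera has in their place "T_tool_cam" (4x4, takes a point from camera to tool coordinates, whose origin is the TCP and whose axes are the flange's). Camera axes: x right, y down, z forward; pixel columns grow to the right and rows downward; lengths in m; the calibration is good to about 2 mm. A picture is of the moment at which its call begins: read the wrist's pose just before it. There is no depth.
- ctrl.finish_job(): hands the job in, once; it reports no verdict.
Trained networks look in a picture, given as the dict that the camera call returned (one of the last four; its "shot" number tells which), for a name from the list of things; names that differ only in an ending like _2 or _b are one class to them, and where a whole thing is asked for, a point or a joint stands for the part that bears it (a point fixed in the world has none). Each returns a list of dicts, best first, with "p" (0 to 1); they miss things now and then, are a little off and sometimes report something else, mostly with a low value. They report only what shows in the picture. A call takes as long as a camera call. They do not tell look-alikes from the thing itself.
- ctrl.spot_in(picture, query): "bbox" ([left, top, right, bottom] in pixels, round what is visible of it).
The state is a dict: "t": time; "q": joint angles; "dq": joint speeds; "effort": joint torques, N m; "tool_pos": TCP position; "tool_rot": TCP orientation; "contact_force": force on the tool from outside, world axes, zero at the start; "wrist_torque": the same for the moment, N m; "opening": finger opening in m.
Only numpy, scipy, OpenCV 4.12 (cv2) and the standard library are available. Lean on these libraries where they do the work, as an engineer would, in place of code of your own. Each camera call takes 0.05 s, during which the arm holds its last target.

## Working session

There is one attempt and no reset: what is moved stays moved. The work goes in short steps, Python scripts to look and compute and a tool call to move; the robot and the scene stay as the last step left them, time stands still between calls to the robot, and variables do not carry over. Pictures are saved under pics/ and viewed, and the job is handed in when it is done.

Besides the shell and the picture viewer there is one more tool, called after "Emit:" as name([rows], argument=value, ...), one row to a line, values as JSON. step_arm: Moves the arm, as the interface text tells. Its arguments: {"type":"object","properties":{"moves":{"type":"array","items":{"type":"array","items":{"type":"number"}}},"newtons":{"type":"number"}},"required":["moves"]}

```bash
ls; mkdir -p pics; cat > h.py <<'E'
import numpy as np, cv2
from station import ctrl
def shot(n,f):
    im=ctrl.get_image(n); cv2.imwrite('pics/'+f,im['color'][:,:,::-1]); return im
def ray(im,u,v):
    K=np.array(im['camera_matrix']);R=np.array(im['R']);t=np.array(im['t'])
    d=R.T@np.linalg.solve(K,[u,v,1.]); return -R.T@t,d
def atz(im,u,v,z):
    c,d=ray(im,u,v); return c+d*(z-c[2])/d[2]
def proj(im,X):
    K=np.array(im['camera_matrix']);p=K@(np.array(im['R'])@np.array(X)+np.array(im['t'])); return p[:2]/p[2]
def tri(obs):
    A=np.zeros((3,3));b=np.zeros(3)
    for im,u,v in obs:
        c,d=ray(im,u,v);d=d/np.linalg.norm(d);P=np.eye(3)-np.outer(d,d);A+=P;b+=P@c
    X=np.linalg.solve(A,b); return X,[np.round(proj(im,X)-[u,v],1) for im,u,v in obs]
E
python3 - <<'E'
from h import *
import pickle
for n in('scene','side'):
    im=shot(n,n+'0.png'); pickle.dump(im,open(n+'0.pkl','wb'))
    print(n,np.round(ray(im,320,240),3).tolist())
    for q in('pack','hole','header','stand','peg_root','tray','slot','cruet_left','cruet_right','mill','bowl'):
        print(q,[(np.round(d['bbox']).tolist(),round(d['p'],2)) for d in ctrl.spot_in(im,q)][:4])
print(ctrl.get_obs())
E
```

```text
pics
scene [[1.091, 0.292, 0.93], [-0.536, -0.202, -0.82]]
pack [([320.0, 208.0, 337.0, 280.0], 0.73), ([348.0, 259.0, 372.0, 310.0], 0.62), ([408.0, 272.0, 457.0, 347.0], 0.58)]
hole [([314.0, 206.0, 332.0, 283.0], 0.83), ([410.0, 276.0, 459.0, 343.0], 0.76), ([347.0, 259.0, 373.0, 307.0], 0.74)]
header [([315.0, 205.0, 334.0, 282.0], 0.84), ([407.0, 275.0, 458.0, 347.0], 0.75), ([262.0, 289.0, 286.0, 328.0], 0.71), ([348.0, 259.0, 371.0, 309.0], 0.67)]
stand [([282.0, 247.0, 397.0, 375.0], 0.92)]
peg_root [([281.0, 248.0, 392.0, 375.0], 0.87)]
tray [([138.0, 176.0, 265.0, 294.0], 0.86)]
slot [([138.0, 180.0, 264.0, 289.0], 0.7), ([280.0, 246.0, 397.0, 374.0], 0.57), ([348.0, 259.0, 372.0, 310.0], 0.42)]
cruet_left [([341.0, 346.0, 370.0, 381.0], 0.72)]
cruet_right [([263.0, 291.0, 289.0, 329.0], 0.96)]
mill [([463.0, 295.0, 509.0, 345.0], 0.61)]
bowl [([406.0, 218.0, 453.0, 256.0], 0.88)]
side [[0.205, 0.843, 0.827], [0.342, -0.708, -0.619]]
pack [([209.0, 296.0, 259.0, 381.0], 0.7), ([306.0, 232.0, 343.0, 306.0], 0.62), ([251.0, 247.0, 283.0, 308.0], 0.58)]
hole [([209.0, 300.0, 2
[... 654 characters left out ...]
]
bowl [([322.0, 355.0, 380.0, 410.0], 0.56)]
{'t': 1.2, 'q': array([-1.42698858e+00,  5.27036854e-02,  1.61289672e+00, -2.90500982e-05,
        1.47598286e+00, -1.19009777e-01]), 'dq': array([ 0.00110343,  0.00072404, -0.00081657,  0.00076589, -0.00070906,
       -0.00159326]), 'effort': array([-8.82385143e-05, -3.93686163e+01, -3.70459771e+01, -5.55526287e-05,
        7.17101393e-04, -6.45739419e-06]), 'tool_pos': array([ 0.16236115, -0.60352867,  0.23130325]), 'tool_rot': array([ 3.11449651e+00,  4.11648683e-01, -4.52403761e-05]), 'contact_force': array([-0.292258  , -0.06844872, -0.20580034]), 'wrist_torque': array([-0.06302309,  0.00788448,  0.00129582]), 'opening': 0.08526336129149471}
```

View pics/scene0.png

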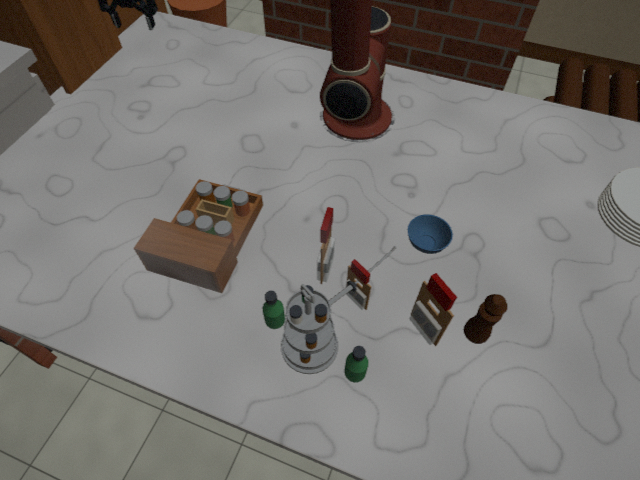

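View pics/side0.png

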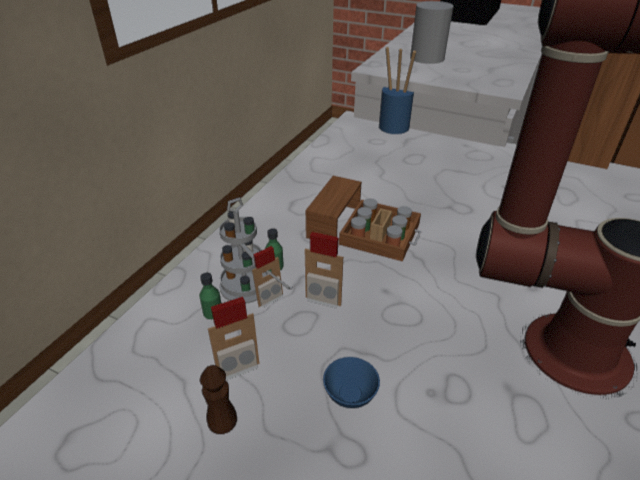

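```bash
python3 - <<'E'
from h import *
a=cv2.imread('pics/scene0.png');b=cv2.imread('pics/side0.png')
cv2.imwrite('pics/sc.png',cv2.resize(a[195:385,270:470],None,fx=3.1,fy=3.1,interpolation=cv2.INTER_CUBIC))
cv2.imwrite('pics/sd.png',cv2.resize(b[190:390,190:390],None,fx=3,fy=3,interpolation=cv2.INTER_CUBIC))
E
```

```text
(no output)
```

View pics/sc.png

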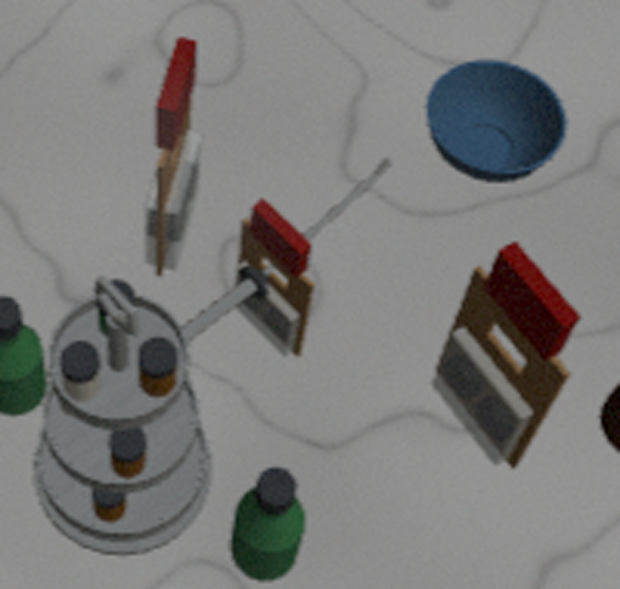

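View pics/sd.png

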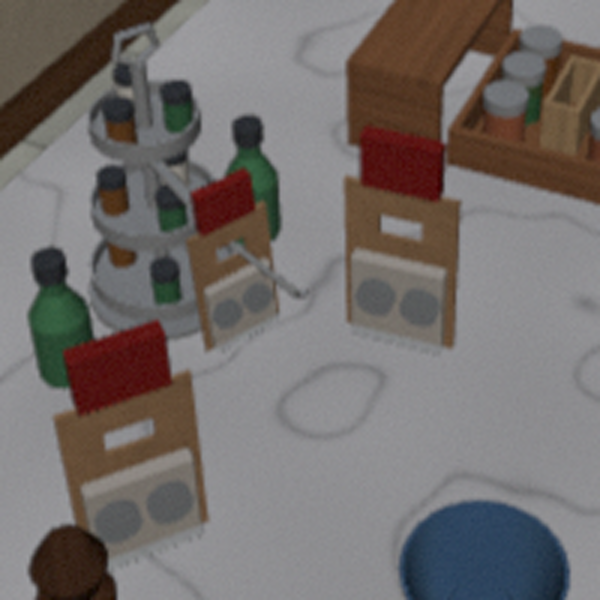

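```bash
cat > a.py <<'E'
from h import *
import pickle
S=pickle.load(open('scene0.pkl','rb'));D=pickle.load(open('side0.pkl','rb'))
s=lambda u,v:(S,u/3.1+270,v/3.1+195)
d=lambda u,v:(D,u/3+190,v/3+190)
if __name__=='__main__':
  P=lambda n,X:print(n,np.round(X[0],4),X[1])
  P('tip',tri([s(387,162),d(303,295)]))
  # header: outer tops (rear/front unknown)
  P('hdr topA',tri([s(262,204),d(250,174)])) 
  P('hdr topB',tri([s(309,245),d(195,188)]))
  P('card botA',tri([s(297,353),d(206,349)]))
  P('standtop',tri([s(112,280),d(137,28)]))
  P('decoy1 topL',tri([s(178,40),d(362,130)]));
  P('decoy1 topR',tri([s(160,140),d(442,143)]))
  P('decoy2',tri([s(512,245),d(165,325)]));P('decoy2b',tri([s(575,318),d(68,350)]))
  for q,b in dict(stand=(s,(125,500)),).items(): print(q,atz(*b[0](*b[1]),0.0))
E
python3 a.py
```

```text
tip [0.5537 0.2526 0.1673] [array([-0.2, -0.2]), array([-0.2,  0.2])]
hdr topA [0.6304 0.189  0.1942] [array([-0.5, -0.8]), array([-0.7,  0.6])]
hdr topB [0.6518 0.2256 0.2008] [array([-0.6, -1. ]), array([-0.9,  0.6])]
card botA [0.6504 0.2322 0.0534] [array([-0.1, -0.2]), array([-0.2,  0.1])]
standtop [0.7468 0.1385 0.2531] [array([0.4, 0.7]), array([ 0.5, -0.4])]
decoy1 topL [0.5642 0.1174 0.2219] [array([4.1, 7.4]), array([ 5.8, -5.5])]
decoy1 topR [0.5556 0.0806 0.1502] [array([ -5.7, -12.1]), array([-10.1,   8.1])]
decoy2 [0.6029 0.3403 0.195 ] [array([-0.9, -1.2]), array([-1.3,  0.8])]
decoy2b [0.6412 0.3861 0.1985] [array([-0.8, -1.1]), array([-1.2,  0.7])]
stand [0.77367829 0.15285479 0.        ]
```

```bash
python3 - <<'E'
from h import *
im=shot('wrist','w0.png'); print(np.round(im['T_tool_cam'],3), np.round(im['camera_matrix'],1))
E
python3 - <<'E'
import sys; sys.path.insert(0,'.')
from h import *
a=cv2.imread('pics/scene0.png');b=cv2.imread('pics/side0.png')
cv2.imwrite('pics/tsc.png',cv2.resize(a[170:300,130:275],None,fx=4,fy=4,interpolation=cv2.INTER_CUBIC))
cv2.imwrite('pics/tsd.png',cv2.resize(b[170:270,300:430],None,fx=5,fy=5,interpolation=cv2.INTER_CUBIC))
E
```

```text
[[-0.001 -0.946 -0.325  0.083]
 [ 1.    -0.001 -0.001 -0.   ]
 [ 0.001 -0.325  0.946 -0.144]
 [ 0.     0.     0.     1.   ]] [[339.1   0.  315.2]
 [  0.  339.1 237.3]
 [  0.    0.    1. ]]
```

View pics/tsc.png

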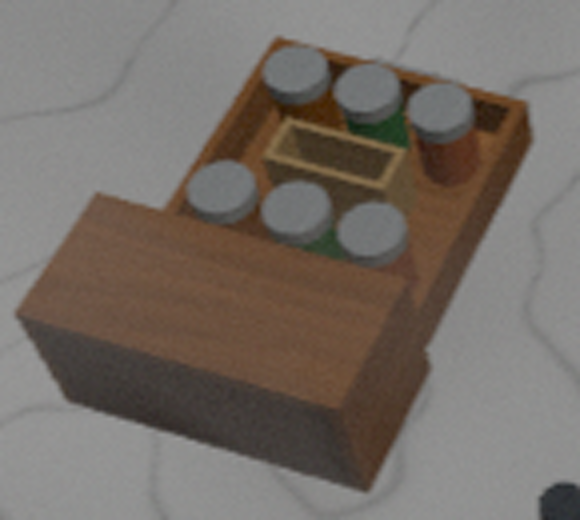

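View pics/tsd.png

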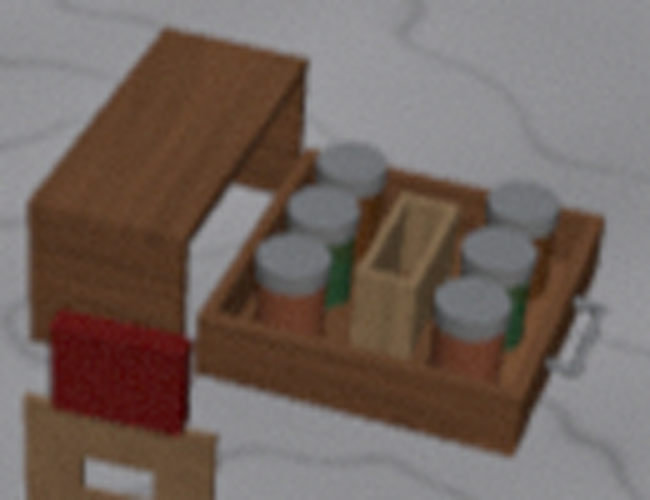

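View pics/w0.png

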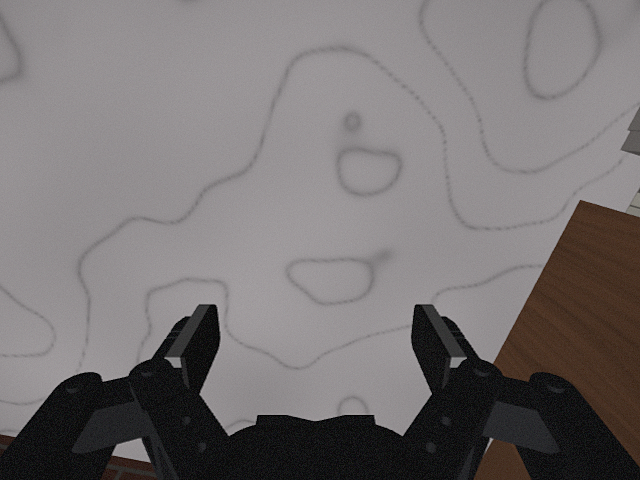

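```bash
python3 - <<'E'
from a import *
f=lambda u,v:(S,u/4+130,v/4+170)
g=lambda u,v:(D,u/5+300,v/5+170)
X=[atz(*f(*p),.058) for p in((287,118),(408,152),(388,192),(265,155))]
for x in X: print(np.round(x,4))
Y=[atz(*g(*p),.058) for p in((358,272),(415,278),(460,205),(405,195))]
for x in Y: print('side',np.round(x,4))
print(np.mean(X,0),np.mean(Y,0))
for a,b in((0,1),(1,2),(2,3),(3,0)):
  for Z in(X,Y):
    d=Z[b]-Z[a];print(a,b,np.linalg.norm(d),np.degrees(np.arctan2(d[1],d[0])))
# tray corners z=.04
for p in((280,38),(530,102)): print('tray',atz(*f(*p),.04))
for p in((98,193),(412,285),(340,408),(18,315)): print('cab',atz(*f(*p),.095))
# other obj
for n,b,z in(('bowl',(406,218,453,256),.05),): print(n,atz(S,(b[0]+b[2])/2,(b[1]+b[3])/2,z))
print('mill top',atz(S,492,303,.157));print('cruets',atz(S,270,294,.116),atz(S,359,350,.116))
print('decoy1 base',atz(D,190+400/3,190+340/3,0),'decoy2 base',atz(D,190+145/3,190+543/3,0))
E
```

```text
[ 0.5138 -0.2435  0.058 ]
[ 0.5106 -0.1604  0.058 ]
[ 0.5429 -0.1573  0.058 ]
[ 0.5448 -0.2414  0.058 ]
side [ 0.5356 -0.1587  0.058 ]
side [ 0.5062 -0.1671  0.058 ]
side [ 0.5075 -0.2428  0.058 ]
side [ 0.5384 -0.2385  0.058 ]
[ 0.52799592 -0.20064787  0.058     ] [ 0.52193259 -0.20177473  0.058     ]
0 1 0.08324054653582669 92.20088591582528
0 1 0.03051995477122541 -163.88237582531588
1 2 0.03245575392868725 5.489024001469177
1 2 0.07569495548943762 -89.0540833311455
2 3 0.08417127833423214 -88.67999900683456
2 3 0.031218756488990872 8.020493556586331
3 0 0.03112251804797091 -176.06687651000928
3 0 0.07985203594181561 92.04011502300554
tray [ 0.44309415 -0.29308447  0.04      ]
tray [ 0.43308564 -0.11566266  0.04      ]
cab [ 0.62815646 -0.29489456  0.095     ]
cab [ 0.62000323 -0.09474042  0.095     ]
cab [ 0.70593783 -0.0936412   0.095     ]
cab [ 0.71761753 -0.28901389  0.095     ]
bowl [0.41271668 0.31633401 0.05      ]
mill top [0.60350343 0.46087628 0.157     ]
cruets [0.72111645 0.04512544 0.116     ] [0.76859584 0.25126019 0.116     ]
decoy1 base [ 5.48307213e-01  1.12734133e-01 -1.11022302e-16] decoy2 base [0.62157113 0.36535824 0.        ]
```

Emit:
step_arm([
  [0.5,0.03,0.04,0.03,2],
  [0.5,0.0342,0.0432,0.01,2],
  [0.5,0.0342,0.0432,0.0,2],
  [0.5,0.0342,0.0432,0.0,2],
  [0.5,0.0342,0.0432,0,2],
  [0.5,0.0342,0.0432,0,2],
  [0.5,0.0342,0.0432,0,2],
  [0.5,0.0342,0.0432,0,2],
  [0.5,0.0342,0.0432,0,2],
  [0.5,0,0,0,0],
])

```text
t: 2.5
tool_pos: [0.4728, -0.2052, 0.2737]
tool_rot: [3.005, 0.905, 0.007]
contact_force: [-0.2, -0.5, -0.6]
opening: 0.0429
```

```bash
cat >> h.py <<'E'
from scipy.spatial.transform import Rotation as Ro
import pickle
def wshot(f):
    o=ctrl.get_obs(); im=ctrl.get_image('wrist'); cv2.imwrite('pics/'+f+'.png',im['color'][:,:,::-1])
    T=np.eye(4);T[:3,:3]=Ro.from_rotvec(o['tool_rot']).as_matrix();T[:3,3]=o['tool_pos']
    C=T@np.array(im['T_tool_cam']); im['R']=C[:3,:3].T; im['t']=-C[:3,:3].T@C[:3,3]
    pickle.dump(im,open(f+'.pkl','wb'))
    y=T[:3,1]; print(f,round(o['t'],2),np.round(o['tool_pos'],4),'yaw y',round(np.degrees(np.arctan2(y[1],y[0])),2),'F',np.round(o['contact_force'],2),'op',round(o['opening'],4),'tilt',np.round(T[:3,2],4))
    return im
def ld(f): return pickle.load(open(f+'.pkl','rb'))
E
python3 -c "
from h import *
wshot('w1')"
```

```text
w1 2.5 [ 0.4728 -0.2052  0.2737] yaw y -56.49 F [-0.18 -0.51 -0.61] op 0.0429 tilt [ 0.0052 -0.0024 -1.    ]
```

View pics/w1.png

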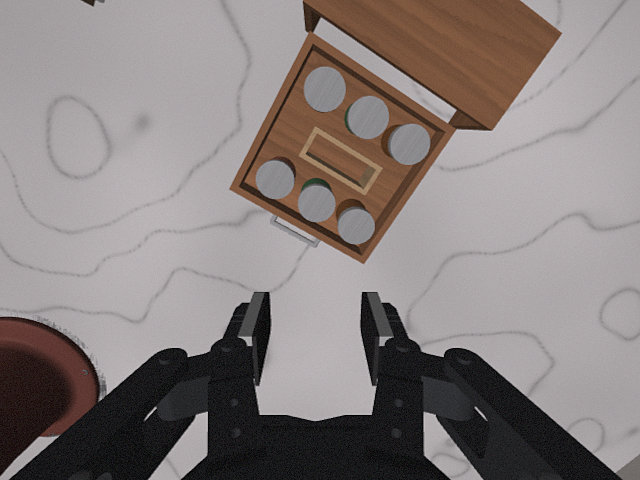

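Wrist view shows the tray, with the slot rim at about (340,160) and its corners clear. I zoom to measure it.

```bash
python3 - <<'E'
from h import *
a=cv2.imread('pics/w1.png')[110:210,280:400]
cv2.imwrite('pics/w1z.png',cv2.resize(a,None,fx=6,fy=6,interpolation=cv2.INTER_CUBIC))
E
```

```text
(no output)
```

View pics/w1z.png

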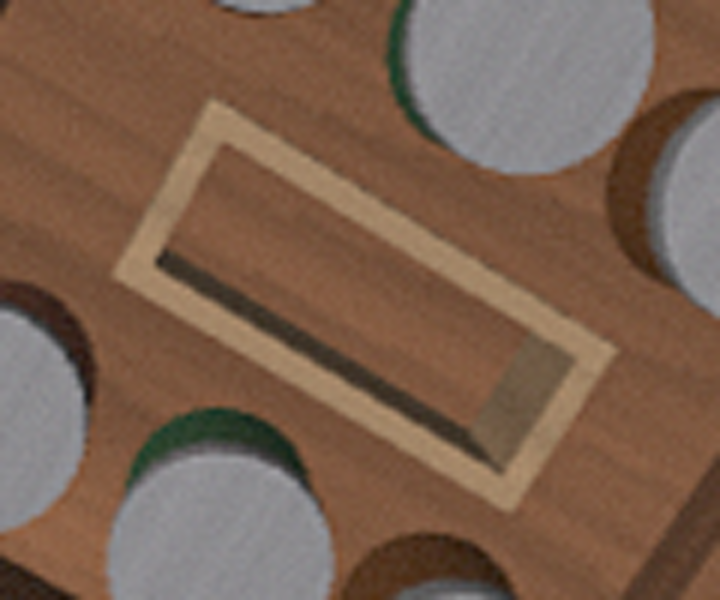

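```bash
python3 - <<'E'
from h import *
im=ld('w1')
for P in([(212,99),(616,351),(512,512),(114,272)],[(222,143),(575,357),(503,472),(158,260)]):
  X=np.array([atz(im,u/6+280,v/6+110,.058) for u,v in P]);print(np.round(X,4).tolist(),X.mean(0))
  for a in range(4):
    d=X[(a+1)%4]-X[a];print(round(np.linalg.norm(d),4),round(np.degrees(np.arctan2(d[1],d[0])),2))
E
```

```text
[[0.5387, -0.162, 0.058], [0.5427, -0.2441, 0.058], [0.5096, -0.2458, 0.058], [0.5057, -0.1636, 0.058]] [ 0.52418812 -0.20388432  0.058     ]
0.0822 -87.21
0.0332 -177.1
0.0824 92.72
0.0331 2.67
[[0.5337, -0.1673, 0.058], [0.5379, -0.2388, 0.058], [0.5146, -0.2402, 0.058], [0.5116, -0.1688, 0.058]] [ 0.5244568  -0.20377819  0.058     ]
0.0716 -86.65
0.0234 -176.49
0.0715 92.4
0.0222 3.77
```

Emit:
step_arm([
  [0.5,0.01,0.03,0.04,3],
  [0.5,0.014,0.052,0.003,3],
  [0.5,0.014,0.052,0,3],
  [0.5,0.014,0.052,0,3],
  [0.5,0.014,0.052,0,3],
  [0.5,0.014,0.052,0,3],
  [0.5,0.014,0.052,0,3],
  [0.5,0.014,0.052,0,3],
  [0.5,0,0.01,0,2],
  [0.5,0,0,0,0],
])

```text
t: 3.8
tool_pos: [0.5813, 0.1928, 0.3182]
tool_rot: [2.73, 1.535, 0.006]
contact_force: [-0.1, -0.8, -0.1]
opening: 0.0429
```

```bash
python3 -c "
from h import *
wshot('w2')"
```

```text
w2 3.8 [0.5813 0.1928 0.3182] yaw y -31.31 F [-0.14 -0.85 -0.12] op 0.0429 tilt [ 0.0081 -0.007  -0.9999]
```

View pics/w2.png

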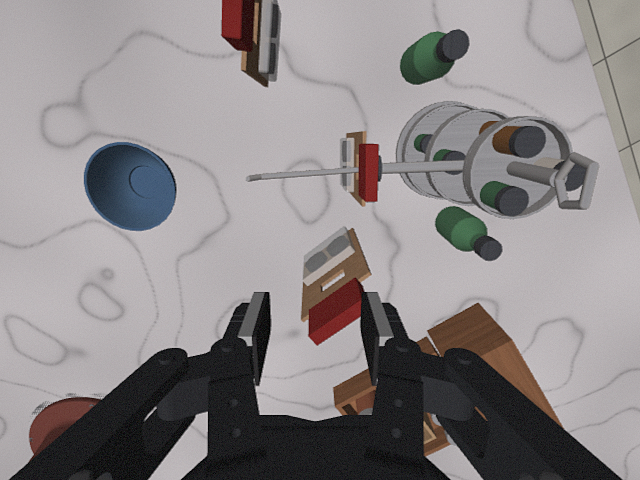

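Emit:
step_arm([
  [0.5,0.032,0.05,0,0],
  [0.5,0,0,0,0.5],
  [0.5,0,0,0,0],
])

```text
t: 4.22
tool_pos: [0.614, 0.2364, 0.3166]
tool_rot: [2.73, 1.532, -0.0]
contact_force: [-0.6, 0.0, -0.4]
opening: 0.0422
```

```bash
python3 - <<'E'
from h import *
wshot('w3')
a=cv2.imread('pics/w2.png')[110:230,235:435]
cv2.imwrite('pics/w2z.png',cv2.resize(a,None,fx=4,fy=4,interpolation=cv2.INTER_CUBIC))
a=cv2.imread('pics/w3.png')[180:330,235:435]
cv2.imwrite('pics/w3z.png',cv2.resize(a,None,fx=4,fy=4,interpolation=cv2.INTER_CUBIC))
E
```

```text
w3 4.22 [0.614  0.2364 0.3166] yaw y -31.4 F [-0.61  0.02 -0.38] op 0.0422 tilt [ 0.0054 -0.0099 -0.9999]
```

View pics/w2z.png

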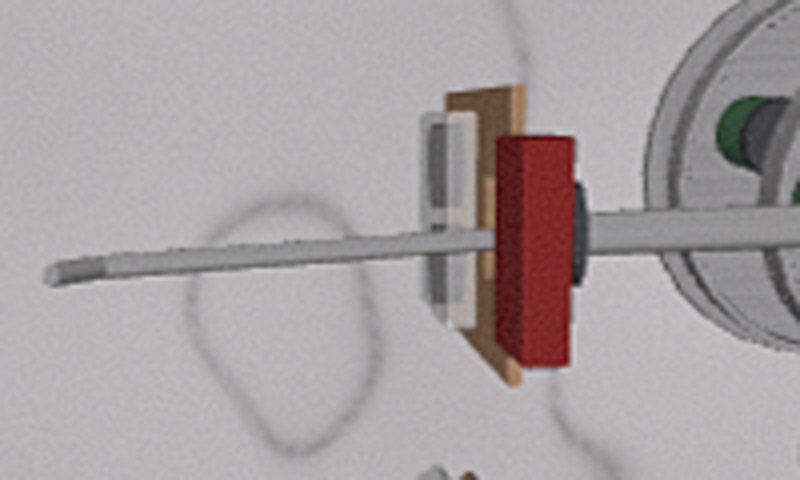

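View pics/w3z.png

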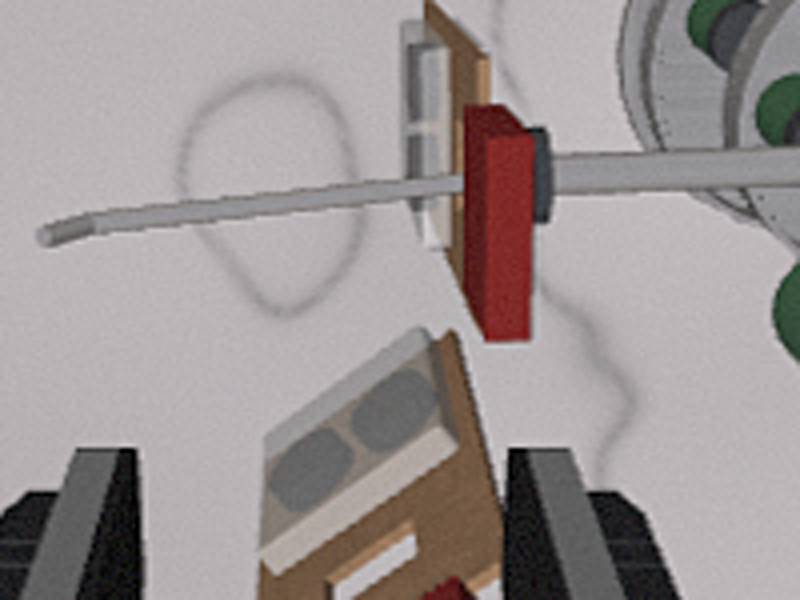

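```bash
cat > b.py <<'E'
from a import *
A=ld('w2');B=ld('w3')
a=lambda u,v:(A,u/4+235,v/4+110)
b=lambda u,v:(B,u/4+235,v/4+180)
if __name__=='__main__':
  P=lambda n,X:print(n,np.round(X[0],4),X[1])
  P('tip',tri([a(50,275),b(44,238)]))
  P('tip4',tri([a(50,275),b(44,238),s(387,162),d(303,295)]))
  P('bend',tri([a(106,266),b(95,224)]))
  P('pegAtHdr',tri([a(497,239),b(465,184)]))
  P('collar',tri([a(582,233),b(545,175)]))
  C=[((522,137),(487,140)),((574,137),(532,133)),((570,366),(530,340)),((520,366),(488,340))]
  X=[]
  for p,q in C:
    r=tri([a(*p),b(*q)]);X.append(r[0]);P('hdr',r)
  X=np.array(X);print(X.mean(0))
  e=(X[0]+X[1]-X[2]-X[3])/2;print(np.linalg.norm(e),np.degrees(np.arctan2(e[1],e[0]))-90)
  for im,C2 in((A,[a(*c[0]) for c in C]),(B,[b(*c[1]) for c in C])):
    Y=np.array([atz(*c,.197) for c in C2]);e=(Y[0]+Y[1]-Y[2]-Y[3])/2;print(np.round(Y.mean(0),4),np.linalg.norm(e),np.degrees(np.arctan2(e[1],e[0]))-90)
E
python3 b.py
```

```text
tip [0.5528 0.254  0.175 ] [array([0.3, 0. ]), array([-0.3, -0. ])]
tip4 [0.5521 0.2532 0.1682] [array([ 1.6, -0. ]), array([ 1. , -1.4]), array([ 0.4, -1. ]), array([0.3, 0.3])]
bend [0.5622 0.2491 0.1679] [array([0., 0.]), array([-0., -0.])]
pegAtHdr [0.6378 0.2066 0.1484] [array([-0.3, -0. ]), array([0.3, 0. ])]
collar [0.6555 0.1967 0.1438] [array([-0.5, -0.1]), array([0.5, 0.1])]
hdr [0.6488 0.2304 0.2023] [array([0.4, 0. ]), array([-0.4, -0. ])]
hdr [0.6574 0.2247 0.1961] [array([-0.2, -0. ]), array([0.2, 0. ])]
hdr [0.6357 0.1874 0.2014] [array([-0.2, -0. ]), array([0.2, 0. ])]
hdr [0.6278 0.1919 0.2006] [array([0.5, 0.1]), array([-0.5, -0.1])]
[0.64241908 0.20859237 0.20012258]
0.043534708122406784 -29.433543355640047
[0.6425 0.2079 0.197 ] 0.04428889264675057 -29.012501497067348
[0.6423 0.2073 0.197 ] 0.04468522628032218 -28.959974834124516
```

Emit:
step_arm([
  [0.5,0.028,-0.028,-0.02,2.2],
  [0.5,0,0,-0.02,0],
  [0.5,0,0,-0.02,0],
  [0.5,0,0,0,0],
  [0.5,0,0,0,0],
])

```text
t: 4.9
tool_pos: [0.6411, 0.2046, 0.2583]
tool_rot: [2.701, 1.579, 0.008]
contact_force: [-0.4, 0.0, 0.3]
opening: 0.0426
```

```bash
python3 - <<'E'
from h import *
im=wshot('w4')
print(proj(im,[0.6424,.2077,.1985]))
E
```

```text
w4 4.9 [0.6411 0.2046 0.2583] yaw y -29.4 F [-0.38  0.04  0.27] op 0.0426 tilt [ 0.0109 -0.0084 -0.9999]
[314.50665112 252.52466465]
```

View pics/w4.png

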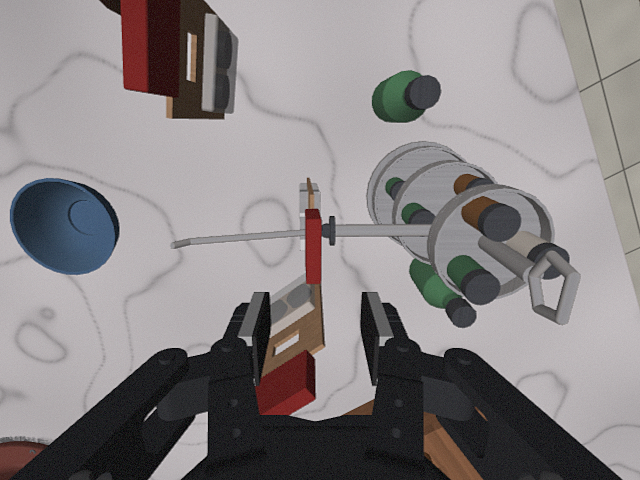

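Emit:
step_arm([
  [0.5,0.002,0.004,-0.025,0],
  [0.5,0,0,-0.025,0],
  [0.5,0,0,-0.02,0],
  [0.5,0,0,-0.012,0],
  [0.5,0,0,0,0],
])

```text
t: 5.58
tool_pos: [0.6447, 0.2108, 0.1792]
tool_rot: [2.698, 1.58, 0.021]
contact_force: [0.7, 0.3, -0.5]
opening: 0.0429
```

```bash
python3 - <<'E'
from h import *
im=wshot('w5')
print(proj(im,[0.6424,.2077,.1985]))
E
```

```text
w5 5.58 [0.6447 0.2108 0.1792] yaw y -29.29 F [ 0.73  0.34 -0.51] op 0.0429 tilt [ 0.0193 -0.0064 -0.9998]
[316.56714329 335.16379669]
```

View pics/w5.png

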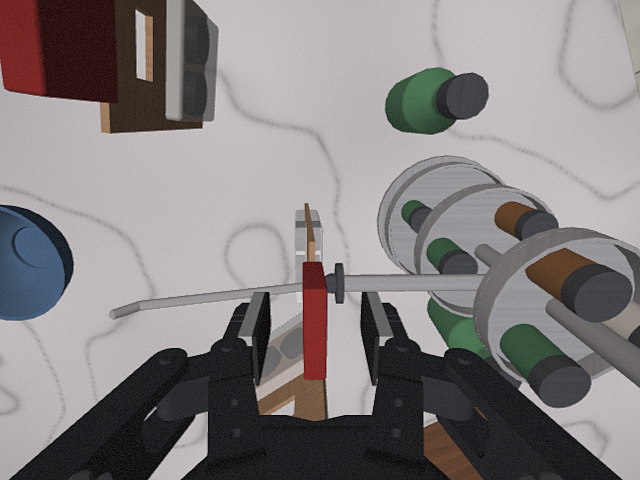

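Emit:
step_arm([
  [0.5,0,0,-0.009,0],
  [0.5,0,0,-0.002,0],
  [0.5,0,0,0,0],
])

```text
t: 6.0
tool_pos: [0.6464, 0.211, 0.1708]
tool_rot: [2.696, 1.579, 0.028]
contact_force: [-0.1, 0.2, -0.4]
opening: 0.043
```

Emit:
step_arm([
  [0.3,0,0,0,0],
  [0.2,0,0,0,0],
  [0.1,0,0,0,0],
  [0,0,0,0,0],
  [0,0,0,0,0],
  [0,0,0,0,0],
], newtons=25)

```text
t: 6.75
tool_pos: [0.6467, 0.2111, 0.1714]
tool_rot: [2.696, 1.579, 0.03]
contact_force: [-0.8, -0.2, -0.3]
opening: 0.0094
```

```bash
python3 - <<'E'
from h import *
im=wshot('w6'); d=shot('side','d6.png');pickle.dump(d,open('d6.pkl','wb'))
a=cv2.imread('pics/d6.png')[190:340,200:350]
cv2.imwrite('pics/d6z.png',cv2.resize(a,None,fx=4,fy=4,interpolation=cv2.INTER_CUBIC))
E
```

```text
w6 6.75 [0.6467 0.2111 0.1714] yaw y -29.3 F [-0.82 -0.25 -0.33] op 0.0094 tilt [ 0.0252 -0.0052 -0.9997]
```

View pics/w6.png

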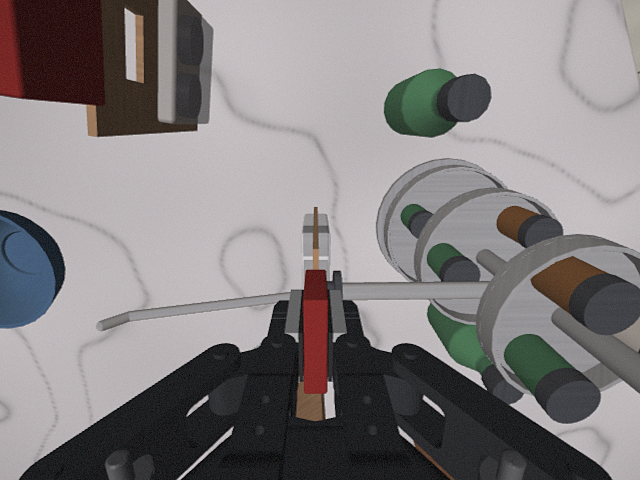

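View pics/d6z.png

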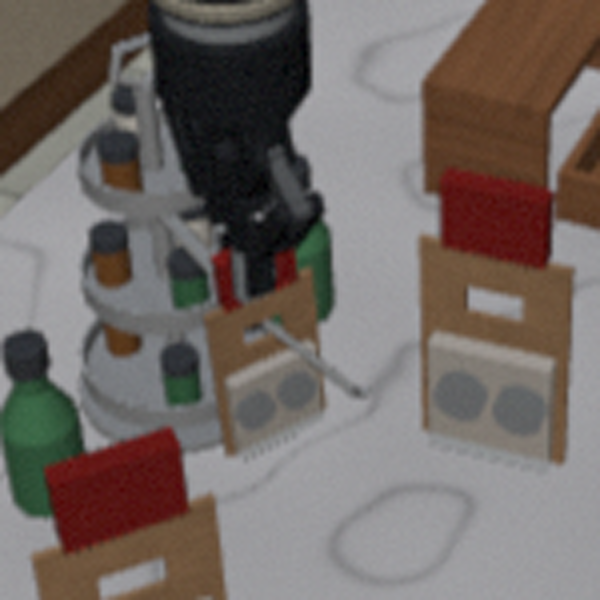

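```bash
python3 - <<'E'
from b import *
W4=ld('w4');W5=ld('w5');W6=ld('w6')
for f,(x0,x1,y0,y1) in dict(w4=(160,330,200,270),w5=(95,335,250,340)).items():
  cv2.imwrite('pics/%sz.png'%f,cv2.resize(cv2.imread('pics/%s.png'%f)[y0:y1,x0:x1],None,fx=3.3,fy=3.3,interpolation=cv2.INTER_CUBIC))
P=lambda n,X:print(n,np.round(X[0],4),[list(x) for x in X[1]])
P('tip',tri([a(50,275),b(44,238),(W4,174,246),(W5,113,315)]))
P('tip',tri([a(50,275),b(44,238),(W4,174,246),(W5,113,315),s(387,162),d(303,295)]))
P('bend',tri([a(106,266),b(95,224),(W4,190,242),(W5,140,304)]))
E
```

```text
tip [0.5526 0.2537 0.1739] [[np.float64(0.5), np.float64(0.2)], [np.float64(-0.1), np.float64(-0.1)], [np.float64(-0.9), np.float64(-0.1)], [np.float64(0.5), np.float64(-0.1)]]
tip [0.5518 0.2533 0.1699] [[np.float64(0.8), np.float64(0.3)], [np.float64(0.2), np.float64(-0.8)], [np.float64(0.7), np.float64(-1.1)], [np.float64(4.0), np.float64(-3.1)], [np.float64(0.6), np.float64(-1.6)], [np.float64(0.4), np.float64(-0.2)]]
bend [0.5616 0.2493 0.1663] [[np.float64(-0.5), np.float64(-0.1)], [np.float64(-0.5), np.float64(-0.4)], [np.float64(0.6), np.float64(-0.6)], [np.float64(0.7), np.float64(1.8)]]
```

View pics/w5z.png

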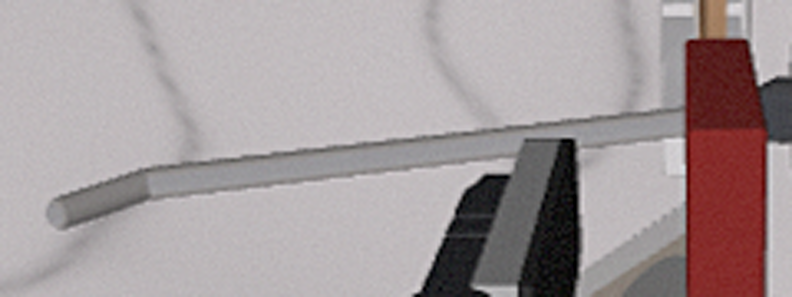

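View pics/w4z.png

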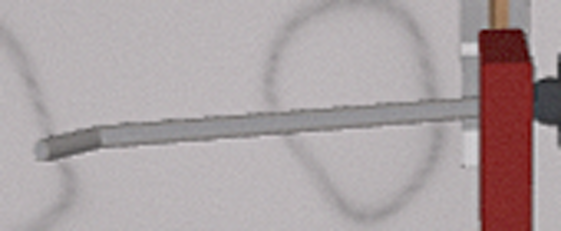

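```bash
cat > fit.py <<'E'
from b import *
from scipy.optimize import least_squares
W4=ld('w4');W5=ld('w5')
O=[(A,(247.5,178.75),(261.5,176.5),(359.25,169.75)),(B,(246,239.5),(258.75,236),(351.25,226)),
(W4,(172.7,245.8),(190.6,241.5),(305.5,232.4)),(W5,(112.3,314.8),(139.8,305.8),(302.9,287.3))]
def pt(p,l):
  u=np.array([np.cos(p[3]),np.sin(p[3]),0]);z=np.array([0,0,1.])
  f=lambda a:u*np.cos(a)+z*np.sin(a)
  X=p[:3]+min(l,.105)*f(p[4])
  if l>.105: X=X+(l-.105)*f(p[4]+np.pi/6)
  return X
def res(p,full=False):
  r=[]
  for i,(im,t,b_,n) in enumerate(O):
    r+=[*(proj(im,pt(p,.117))-t),*(proj(im,pt(p,.105))-b_),*(proj(im,pt(p,p[5+i]))-n)]
  r+=[*(proj(S,pt(p,.117))-[394.8,247.3])*W, *(proj(D,pt(p,.117))-[291,288.3])*W]
  r+=[(p[2]-.140)/.002*Z]
  return np.array(r)
for W,Z in((0,0),(0,1),(.5,1),(1,1)):
  q=least_squares(res,[.65,.199,.14,2.62,.2]+[.015]*4)
  p=q.x;print(W,Z,np.round(p[:3],4),np.degrees(p[3:5]).round(2),p[5:].round(3),'cost',q.cost.round(2),'tip',pt(p,.117).round(4))
  J=q.jac
  if Z: 
    print(' sd θ',np.degrees(np.sqrt(np.linalg.inv(J.T@J)[4,4])))
print(np.round(q.fun,1))
E
python3 fit.py
```

```text
0 0 [0.6507 0.1997 0.1443] [150.84  12.42] [0.015 0.015 0.018 0.018] cost 4.03 tip [0.5535 0.2539 0.175 ]
0 1 [0.6495 0.199  0.1413] [150.22  14.05] [0.013 0.014 0.018 0.018] cost 4.72 tip [0.5536 0.2539 0.1751]
 sd θ 1.0910030111523883
0.5 1 [0.6495 0.1991 0.1413] [150.29  13.84] [0.013 0.014 0.017 0.018] cost 6.13 tip [0.5534 0.2539 0.1748]
 sd θ 1.0745137654055084
1 1 [0.6494 0.1991 0.1414] [150.46  13.37] [0.013 0.014 0.017 0.018] cost 9.8 tip [0.5529 0.2538 0.1739]
 sd θ 1.0363511572688713
[ 0.8 -0.1 -1.5  0.3  0.   0.2  0.2 -0.3 -1.4 -0.2 -0.  -0.3  0.8 -0.2
 -1.   0.1  0.   0.3  1.7 -0.3 -0.4  0.1 -0.  -0.1  1.  -2.2 -0.3 -1.7
  0.7]
```

Emit:
step_arm([
  [0,0,0,0.002,0],
  [0,0,0,0.002,0],
  [0,0,0,0,0],
  [0,0,0,0,0],
])

```text
t: 7.35
tool_pos: [0.6466, 0.211, 0.1756]
tool_rot: [2.696, 1.579, 0.029]
contact_force: [0.1, -0.3, 0.4]
opening: 0.0093
```

```bash
cat >> h.py <<'E'
def st(n=1):
    o=ctrl.get_obs();R=Ro.from_rotvec(o['tool_rot']).as_matrix();y=R[:,1]
    print(round(o['t'],2),np.round(o['tool_pos'],4),'yaw',round(np.degrees(np.arctan2(y[1],y[0])),2),'F',np.round(o['contact_force'],2),'op',round(o['opening'],4),'tz',np.round(R[:2,2],4),'M',np.round(o['wrist_torque'],2))
    return o
E
python3 -c "
from h import *
st()"
```

```text
7.35 [0.6466 0.211  0.1756] yaw -29.3 F [ 0.1  -0.29  0.35] op 0.0093 tz [ 0.0249 -0.0053] M [0.05 0.03 0.03]
```

Emit:
step_arm([
  [0,-0.0044,0.0025,0.0011,0],
  [0,-0.0044,0.0025,0.0011,0],
  [0,-0.0044,0.0025,0.0011,0],
  [0,-0.0044,0.0025,0.0011,0],
  [0,0,0,0,0],
  [0,0,0,0,0],
])

```text
t: 8.1
tool_pos: [0.6273, 0.222, 0.1804]
tool_rot: [2.696, 1.58, 0.029]
contact_force: [0.8, 0.6, -1.2]
opening: 0.0096
```

```bash
python3 -c "
from h import *
st()"
```

```text
8.1 [0.6273 0.222  0.1804] yaw -29.27 F [ 0.85  0.62 -1.17] op 0.0096 tz [ 0.0249 -0.0052] M [-0.04  0.05  0.05]
```

Emit:
step_arm([
  [0,-0.0044,0.0025,0.0011,0],
  [0,-0.0044,0.0025,0.0011,0],
  [0,-0.0044,0.0025,0.0011,0],
  [0,-0.0044,0.0025,0.0011,0],
  [0,0,0,0,0],
  [0,0,0,0,0],
])

```text
t: 8.85
tool_pos: [0.6085, 0.2327, 0.1851]
tool_rot: [2.696, 1.579, 0.03]
contact_force: [0.3, 0.9, -0.7]
opening: 0.0093
```

```bash
python3 - <<'E'
from h import *
st()
im=wshot('w7'); d=shot('side','d7.png');pickle.dump(d,open('d7.pkl','wb'))
cv2.imwrite('pics/d7z.png',cv2.resize(cv2.imread('pics/d7.png')[240:340,230:330],None,fx=6,fy=6,interpolation=cv2.INTER_CUBIC))
E
```

```text
8.85 [0.6085 0.2327 0.1851] yaw -29.27 F [ 0.34  0.95 -0.65] op 0.0093 tz [ 0.0249 -0.0051] M [0.04 0.   0.06]
w7 8.85 [0.6085 0.2327 0.1851] yaw y -29.27 F [ 0.34  0.95 -0.65] op 0.0093 tilt [ 0.0249 -0.0051 -0.9997]
```

View pics/d7z.png

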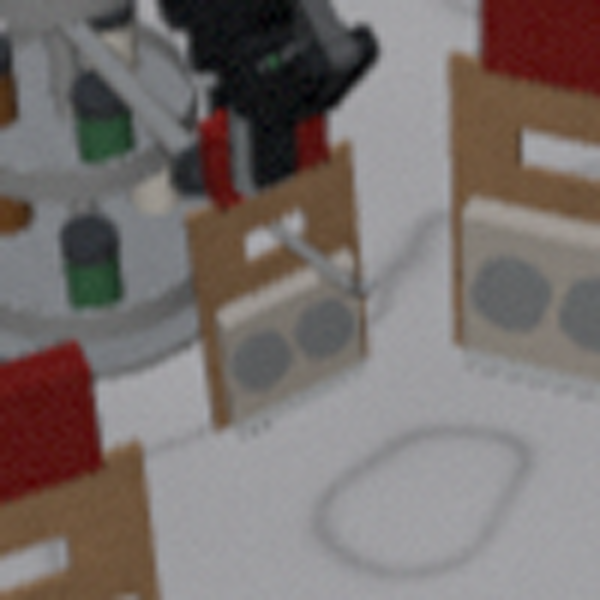

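View pics/w7.png

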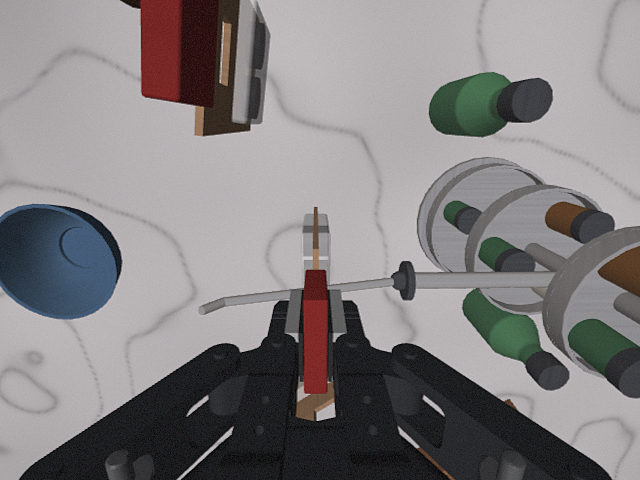

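Emit:
step_arm([
  [0,-0.0044,0.0025,0.0011,0],
  [0,-0.0044,0.0025,0.0011,0],
  [0,-0.0044,0.0025,0.0011,0],
  [0,-0.0044,0.0025,0.0011,0],
  [0,0,0,0,0],
])

```text
t: 9.57
tool_pos: [0.5897, 0.2434, 0.1898]
tool_rot: [2.696, 1.579, 0.029]
contact_force: [-0.3, 0.7, -0.1]
opening: 0.0097
```

```bash
python3 - <<'E'
from h import *
st()
im=wshot('w8'); d=shot('side','d8.png');pickle.dump(d,open('d8.pkl','wb'))
cv2.imwrite('pics/d8z.png',cv2.resize(cv2.imread('pics/d8.png')[240:340,230:330],None,fx=6,fy=6,interpolation=cv2.INTER_CUBIC))
E
```

```text
9.57 [0.5897 0.2434 0.1898] yaw -29.28 F [-0.34  0.69 -0.08] op 0.0097 tz [ 0.0247 -0.005 ] M [ 0.   -0.01  0.04]
w8 9.57 [0.5897 0.2434 0.1898] yaw y -29.28 F [-0.34  0.69 -0.08] op 0.0097 tilt [ 0.0247 -0.005  -0.9997]
```

View pics/d8z.png

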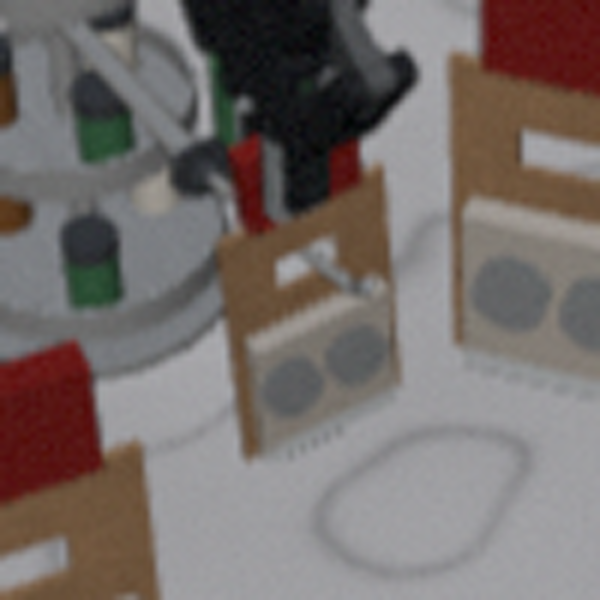

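Emit:
step_arm([
  [0,-0.0044,0.0025,0.0011,0],
  [0,-0.0044,0.0025,0.0011,0],
  [0,-0.0044,0.0025,0.0011,0],
  [0,-0.0044,0.0025,0.0012,0],
  [0,0,0,0,0],
])

```text
t: 10.3
tool_pos: [0.5711, 0.2538, 0.1944]
tool_rot: [2.696, 1.579, 0.029]
contact_force: [-0.3, 0.5, 0.0]
opening: 0.0096
```

```bash
python3 - <<'E'
from h import *
st()
im=wshot('w9'); d=shot('side','d9.png');pickle.dump(d,open('d9.pkl','wb'))
cv2.imwrite('pics/d9z.png',cv2.resize(cv2.imread('pics/d9.png')[250:330,250:330],None,fx=7,fy=7,interpolation=cv2.INTER_CUBIC))
E
```

```text
10.3 [0.5711 0.2538 0.1944] yaw -29.31 F [-0.27  0.53  0.02] op 0.0096 tz [ 0.0245 -0.0051] M [ 0.   -0.    0.05]
w9 10.3 [0.5711 0.2538 0.1944] yaw y -29.31 F [-0.27  0.53  0.02] op 0.0096 tilt [ 0.0245 -0.0051 -0.9997]
```

View pics/d9z.png

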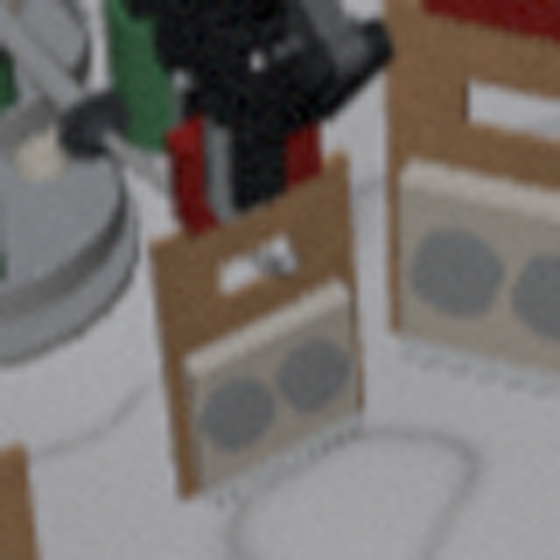

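View pics/w9.png

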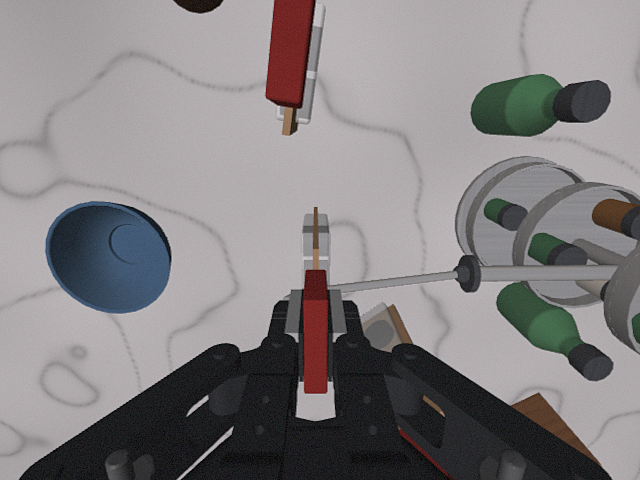

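Emit:
step_arm([
  [0,-0.0042,0.0024,0.0012,0],
  [0,-0.0026,0.0015,0.0017,0],
  [0,0,0,0,0],
])

```text
t: 10.78
tool_pos: [0.5642, 0.2576, 0.1973]
tool_rot: [2.697, 1.578, 0.029]
contact_force: [-0.3, 0.1, 0.0]
opening: 0.0097
```

```bash
python3 - <<'E'
from h import *
st()
im=wshot('w10'); d=shot('side','d10.png');pickle.dump(d,open('d10.pkl','wb'))
a=cv2.resize(cv2.imread('pics/d10.png')[260:310,260:310],None,fx=10,fy=10,interpolation=cv2.INTER_CUBIC)
cv2.imwrite('pics/d10z.png',a)
E
```

```text
10.78 [0.5642 0.2576 0.1973] yaw -29.34 F [-0.34  0.1   0.03] op 0.0097 tz [ 0.0243 -0.0053] M [-0.   -0.02 -0.03]
w10 10.78 [0.5642 0.2576 0.1973] yaw y -29.34 F [-0.34  0.1   0.03] op 0.0097 tilt [ 0.0243 -0.0053 -0.9997]
```

View pics/d10z.png

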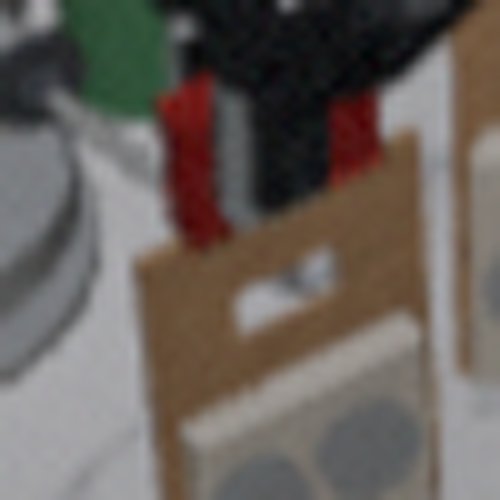

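Emit:
step_arm([
  [0,-0.0023,0.0013,0.0024,0],
  [0,-0.0023,0.0013,0.0024,0],
  [0,0,0,0,0],
])

```text
t: 11.25
tool_pos: [0.5595, 0.2602, 0.2022]
tool_rot: [2.697, 1.577, 0.028]
contact_force: [0.6, -0.2, -0.7]
opening: 0.0093
```

```bash
python3 - <<'E'
from h import *
st()
im=wshot('w11'); d=shot('side','d11.png');pickle.dump(d,open('d11.pkl','wb'))
a=cv2.resize(cv2.imread('pics/d11.png')[260:310,260:310],None,fx=10,fy=10,interpolation=cv2.INTER_CUBIC)
cv2.imwrite('pics/d11z.png',a)
E
```

```text
11.25 [0.5595 0.2602 0.2022] yaw -29.36 F [ 0.56 -0.17 -0.7 ] op 0.0093 tz [ 0.0241 -0.0054] M [-0.02 -0.02  0.03]
w11 11.25 [0.5595 0.2602 0.2022] yaw y -29.36 F [ 0.56 -0.17 -0.7 ] op 0.0093 tilt [ 0.0241 -0.0054 -0.9997]
```

View pics/d11z.png

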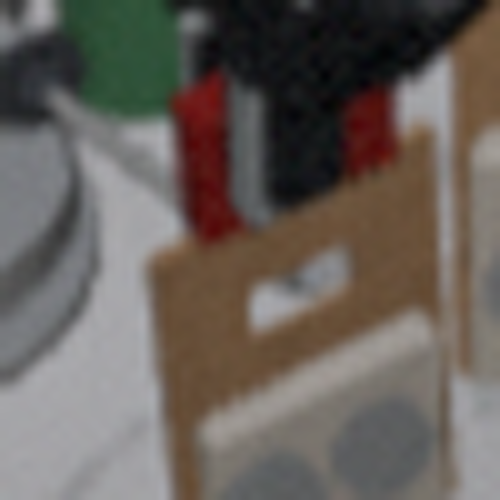

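View pics/w11.png

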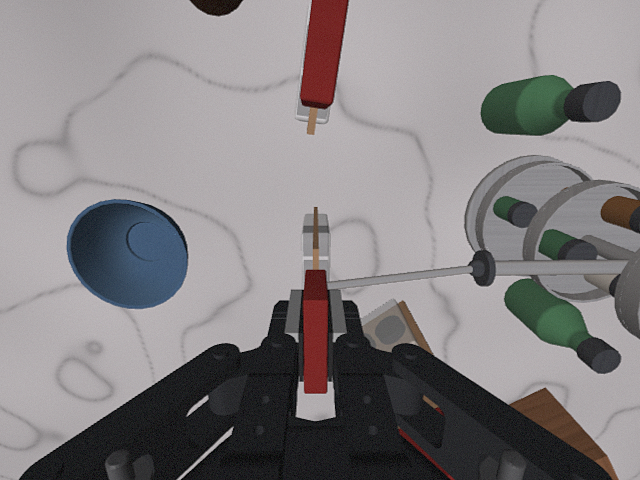

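Emit:
step_arm([
  [0,-0.0023,0.0013,0.0023,0],
  [0,-0.0023,0.0013,0.0023,0],
  [0,-0.0023,0.0013,0.002,0],
  [0,-0.003,0.0017,0.0015,0],
  [0,-0.003,0.0017,0.0005,0],
  [0,-0.004,0.0022,0,0],
  [0,-0.004,0.0022,0,0],
  [0,0,0,0,0],
])

```text
t: 12.35
tool_pos: [0.5368, 0.2726, 0.211]
tool_rot: [2.697, 1.578, 0.027]
contact_force: [-0.4, 0.8, -1.0]
opening: 0.0096
```

```bash
python3 - <<'E'
from h import *
st()
im=wshot('w12'); d=shot('side','d12.png');pickle.dump(d,open('d12.pkl','wb'))
a=cv2.resize(cv2.imread('pics/d12.png')[220:340,220:340],None,fx=5,fy=5,interpolation=cv2.INTER_CUBIC)
cv2.imwrite('pics/d12z.png',a)
E
```

```text
12.35 [0.5368 0.2726 0.211 ] yaw -29.36 F [-0.42  0.79 -0.99] op 0.0096 tz [ 0.0234 -0.0056] M [-0.01  0.05 -0.03]
w12 12.35 [0.5368 0.2726 0.211 ] yaw y -29.36 F [-0.42  0.79 -0.99] op 0.0096 tilt [ 0.0234 -0.0056 -0.9997]
```

View pics/d12z.png

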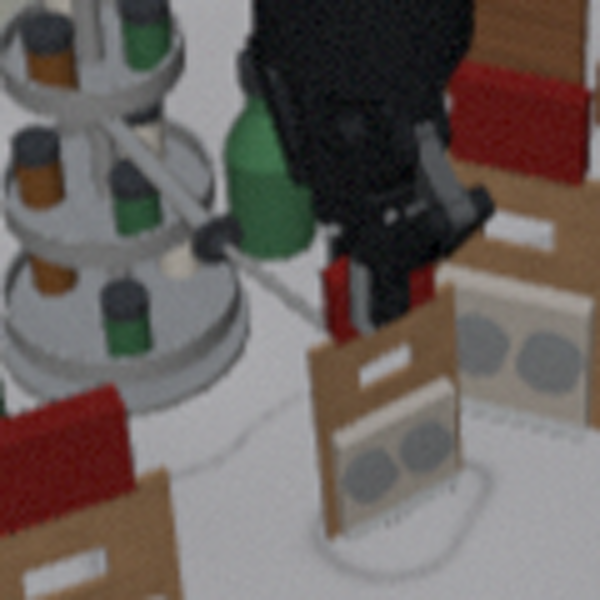

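View pics/w12.png

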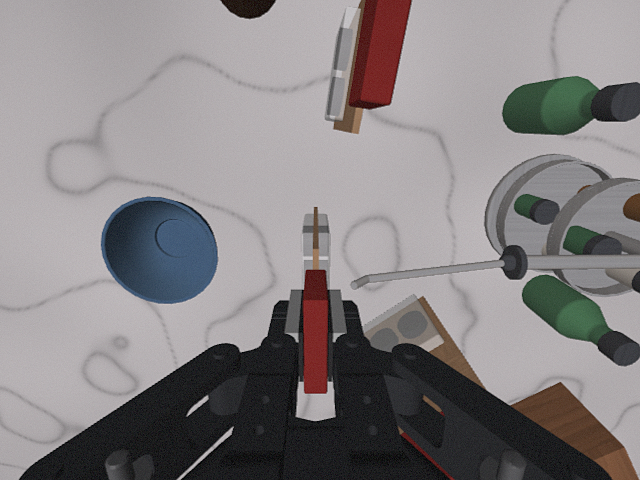

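Emit:
step_arm([
  [0,-0.015,0.0085,0.005,0],
  [0,-0.02,0.011,0.02,0],
  [0,-0.01,0,0.03,0],
  [0,0,-0.01,0.04,0],
  [0,0,-0.03,0.03,2],
  [0,0,-0.04,0.01,3],
  [0,0,-0.045,0,3],
  [0,0,0,0,0],
])

```text
t: 13.45
tool_pos: [0.4839, 0.1678, 0.3528]
tool_rot: [2.573, 1.774, 0.031]
contact_force: [0.0, 0.8, -0.7]
opening: 0.0094
```

```bash
python3 - <<'E'
from h import *
st()
E
```

```text
13.45 [0.4839 0.1678 0.3528] yaw -20.85 F [ 0.03  0.82 -0.7 ] op 0.0094 tz [ 0.0254 -0.002 ] M [0.04 0.01 0.  ]
```

Emit:
step_arm([
  [0,0.005,-0.045,0,3],
  [0,0.005,-0.045,0,3],
  [0,0.005,-0.045,0,3],
  [0,0.005,-0.045,0,3],
  [0,0.005,-0.045,0,3],
  [0,0.005,-0.045,0,3],
  [0,0.005,-0.045,-0.01,3],
  [0,0.005,-0.035,-0.01,2.5],
  [0,0,0,0,0],
  [0,0,0,0,0],
])

```text
t: 14.7
tool_pos: [0.5231, -0.1807, 0.3339]
tool_rot: [2.137, 2.292, 0.047]
contact_force: [1.0, 0.5, -0.3]
opening: 0.0097
```

```bash
python3 - <<'E'
from h import *
st(); im=wshot('w13')
for n in('scene','side'):
    im=shot(n,n+'13.png'); pickle.dump(im,open(n+'13.pkl','wb'))
E
```

```text
14.7 [ 0.5231 -0.1807  0.3339] yaw 4.0 F [ 1.03  0.45 -0.34] op 0.0097 tz [0.0264 0.0168] M [-0.03  0.06 -0.03]
w13 14.7 [ 0.5231 -0.1807  0.3339] yaw y 4.0 F [ 1.03  0.45 -0.34] op 0.0097 tilt [ 0.0264  0.0168 -0.9995]
```

View pics/w13.png

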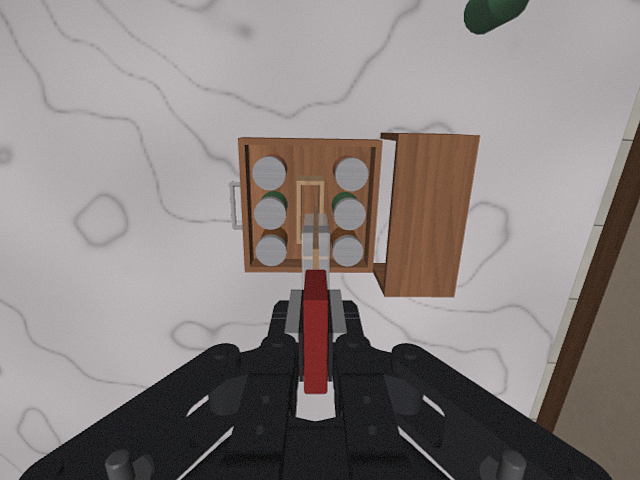

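View pics/side13.png

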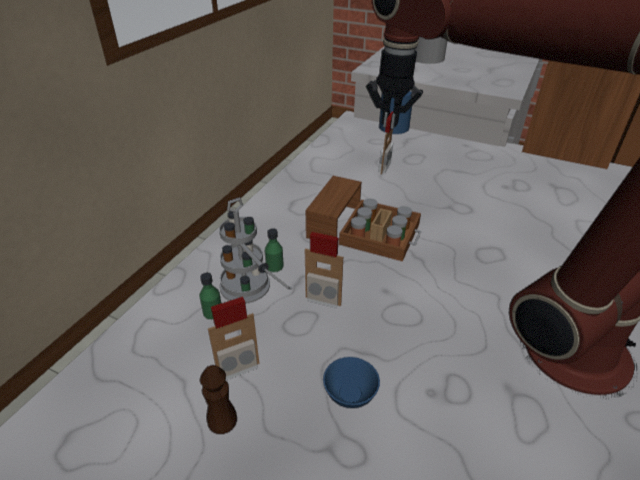

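```bash
cat > m.py <<'E'
from h import *
def pose(f): 
    im=ld(f); K=im['camera_matrix']
    return im
def draw(f,o=-.005,zc=.115,dy=0,out=None):
    im=ld(f); T=np.linalg.inv(np.array(im['T_tool_cam'])); K=np.array(im['camera_matrix'])
    a=cv2.imread('pics/%s.png'%f)
    def p(x,y,z): # pack coords: x normal=tool y, y across=tool x, z up
        c=T@np.array([y+o,x+dy,zc-z,1]); q=K@c[:3]; return tuple(int(round(v)) for v in q[:2]/q[2])
    def box(tx,wy,z0,z1,col):
        P=[[p(sx*tx/2,sy*wy/2,z) for sx,sy in((-1,-1),(1,-1),(1,1),(-1,1))] for z in(z0,z1)]
        for k in range(4):
            cv2.line(a,P[0][k],P[0][(k+1)%4],col,1);cv2.line(a,P[1][k],P[1][(k+1)%4],col,1);cv2.line(a,P[0][k],P[1][k],col,1)
    box(.010,.044,.108,.142,(0,255,255));box(.018,.054,0,.06,(255,0,0));box(.003,.064,0,.108,(0,255,0))
    cv2.imwrite('pics/%s.png'%(out or f+'m'),cv2.resize(a[190:430,220:420],None,fx=2.5,fy=2.5,interpolation=cv2.INTER_CUBIC))
E
python3 -c "
from m import *
draw('w13')"
```

```text
(no output)
```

View pics/w13m.png

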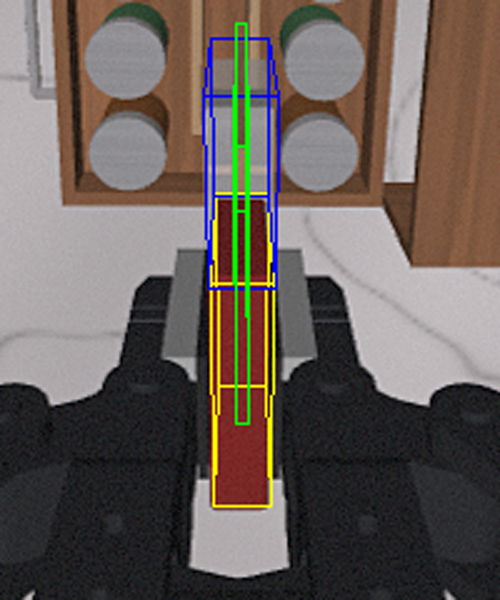

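```bash
python3 - <<'E'
from m import *
a=cv2.imread('pics/w13.png')[165:285,260:380]
b=cv2.imread('pics/w12.png')[165:285,260:380]
cv2.imwrite('pics/z13.png',np.hstack([cv2.resize(x,None,fx=3.3,fy=3.3,interpolation=cv2.INTER_CUBIC) for x in(a,b)]))
E
```

```text
(no output)
```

View pics/z13.png

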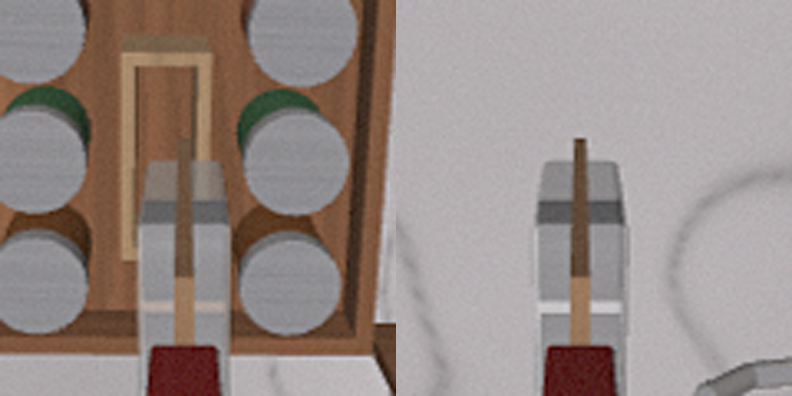

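```bash
cat > fitp.py <<'E'
from m import *
from scipy.optimize import least_squares
im=ld('w13');T=np.linalg.inv(np.array(im['T_tool_cam']));K=np.array(im['camera_matrix'])
z=lambda u,v:(u/3.3+260,v/3.3+165)
O=[((0,.032,0),z(185,138)),((0,.032,.108),z(185,278)),((-.009,.027,0),z(147,162)),((.009,.027,0),z(224,162)),
((-.009,.027,.06),z(138,222)),((.009,.027,.06),z(230,222)),((-.005,.022,.108),z(152,346)),((.005,.022,.108),z(217,346)),
((-.005,-.022,.142),(305.2,392.4)),((.005,-.022,.142),(328.8,392.4)),((-.005,.022,.142),(307.2,303.2)),((.005,.022,.142),(327.2,303.2))]
def tool(P,p):
    o,dy,zc,be,al=p; x,y,h=P
    h2=h-zc # height above TCP
    return np.array([o+y-be*h2, dy+x-al*h2, -h2+be*-y*-1*-1 if 0 else -h2-be*y,1])
def res(p):
    r=[]
    for P,q in O:
        c=K@(T@tool(P,p))[:3]; r+=list(c[:2]/c[2]-q)
    return np.array(r)
q=least_squares(res,[-.005,0,.115,0,0],loss='soft_l1')
print(np.round(q.x,4),q.cost);print(np.round(res(q.x),1).reshape(-1,2).tolist())
E
python3 fitp.py
python3 - <<'E'
import sys;sys.path.insert(0,'.')
import cv2,numpy as np
a=cv2.imread('pics/side13.png')[90:200,340:440];b=cv2.imread('pics/scene13.png')
cv2.imwrite('pics/sd13z.png',cv2.resize(a,None,fx=5,fy=5,interpolation=cv2.INTER_CUBIC))
E
```

```text
[-0.0077  0.      0.1175 -0.0386 -0.0003] 8.897579410921294
[[-0.2, -0.1], [0.2, 1.8], [0.1, -1.2], [-0.8, -1.3], [-0.0, 1.4], [0.6, 1.4], [0.2, 0.2], [0.6, 0.2], [-0.0, 0.1], [-0.9, 0.1], [-3.1, -1.0], [1.8, -1.0]]
```

View pics/scene13.png

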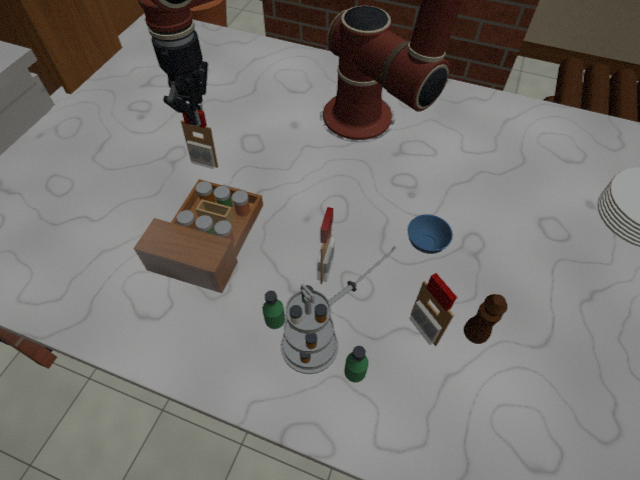

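View pics/sd13z.png

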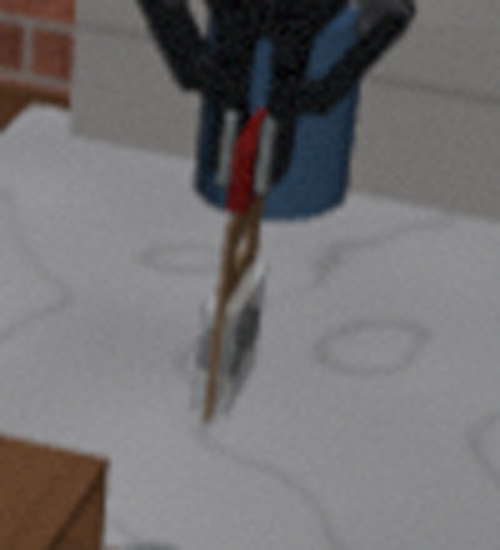

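```bash
cat > chk.py <<'E'
from m import *
import sys
PP=[-0.0077,0,.1175,-.0386,-.0003]
def tl(P,p=PP):
    o,dy,zc,be,al=p;x,y,h=P;h2=h-zc
    return np.array([o+y-be*h2,dy+x-al*h2,-h2-be*y])
def world(P,o):
    R=Ro.from_rotvec(o['tool_rot']).as_matrix(); return o['tool_pos']+R@tl(P)
def over(im,f,o,out,win):
    a=cv2.imread(f);x0,x1,y0,y1=win;k=5
    b=cv2.resize(a[y0:y1,x0:x1],None,fx=k,fy=k,interpolation=cv2.INTER_CUBIC)
    for (tx,wy,z0,z1,c) in((.010,.044,.108,.142,(0,255,255)),(.018,.054,0,.06,(255,0,0)),(.003,.064,0,.108,(0,255,0))):
        P=[[tuple(int(v) for v in (proj(im,world((sx*tx/2,sy*wy/2,z),o))-[x0,y0]+.5)*k) for sx,sy in((-1,-1),(1,-1),(1,1),(-1,1))] for z in(z0,z1)]
        for i in range(4):
            for u,v in((P[0][i],P[0][(i+1)%4]),(P[1][i],P[1][(i+1)%4]),(P[0][i],P[1][i])): cv2.line(b,u,v,c,1)
    cv2.imwrite(out,b)
if __name__=='__main__':
  o=ctrl.get_obs();st()
  bt=world((0,0,0),o);print('bottom',bt.round(4),'slot err',(np.array([.5243,-.2038,.008])-bt).round(4),'hdr',world((0,0,.125),o).round(4),'cornersz',[world((0,s*.032,0),o)[2].round(4) for s in(-1,1)])
  if len(sys.argv)>1: 
    over(ld('side13'),'pics/side13.png',o,'pics/s13o.png',(340,440,90,200));over(ld('scene13'),'pics/scene13.png',o,'pics/c13o.png',(160,240,90,180))
E
python3 chk.py 1
```

```text
14.85 [ 0.5231 -0.1806  0.3342] yaw 4.06 F [ 0.33  0.14 -0.17] op 0.0099 tz [0.0268 0.0161] M [-0.01  0.02 -0.04]
bottom [ 0.5271 -0.1909  0.2166] slot err [-0.0028 -0.0129 -0.2086] hdr [ 0.5234 -0.1881  0.3416] cornersz [np.float64(0.2173), np.float64(0.2158)]
```

View pics/s13o.png

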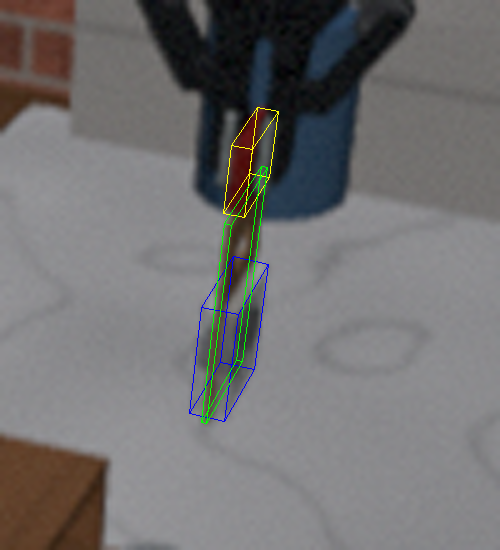

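View pics/c13o.png

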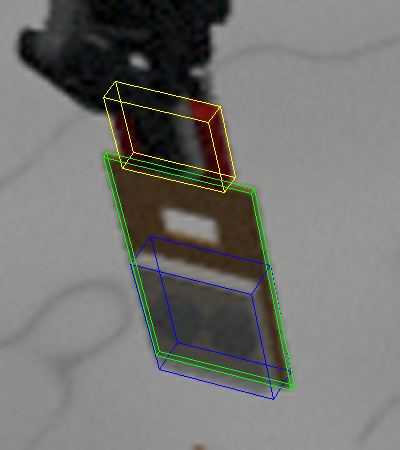

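Emit:
step_arm([
  [0,-0.0028,-0.013,-0.01,-1.3],
  [0,0,0,-0.012,0],
  [0,0,0,-0.012,0],
  [0,0,0,-0.012,0],
  [0,0,0,-0.012,0],
  [0,0,0,-0.012,0],
  [0,0,0,-0.012,0],
  [0,0,0,-0.012,0],
  [0,0,0,-0.012,0],
  [0,0,0,-0.01,0],
  [0,0,0,0,0],
  [0,0,0,0,0],
])

```text
t: 16.35
tool_pos: [0.5196, -0.1925, 0.2093]
tool_rot: [2.161, 2.269, 0.047]
contact_force: [0.7, -0.0, 0.2]
opening: 0.0094
```

```bash
python3 chk.py
```

```text
16.35 [ 0.5196 -0.1925  0.2093] yaw 2.77 F [ 0.7  -0.05  0.2 ] op 0.0094 tz [0.0264 0.0163] M [-0.    0.    0.02]
bottom [ 0.5233 -0.2028  0.0916] slot err [ 0.001  -0.001  -0.0836] hdr [ 0.5198 -0.2001  0.2166] cornersz [np.float64(0.0924), np.float64(0.0909)]
```

Emit:
step_arm([
  [0,0.0016,-0.0012,-0.006,0],
  [0,0,0,-0.008,0],
  [0,0,0,-0.008,0],
  [0,0,0,0,0],
  [0,0,0,0,0],
])

```text
t: 16.98
tool_pos: [0.5217, -0.194, 0.1865]
tool_rot: [2.16, 2.268, 0.048]
contact_force: [-0.8, 0.4, -0.5]
opening: 0.0095
```

```bash
python3 chk.py; python3 - <<'E'
from h import *
wshot('w14')
cv2.imwrite('pics/w14z.png',cv2.resize(cv2.imread('pics/w14.png')[100:330,210:420],None,fx=2.6,fy=2.6,interpolation=cv2.INTER_CUBIC))
d=shot('side','side14.png');e=shot('scene','scene14.png')
a=cv2.resize(d['color'][130:260,320:430,::-1],None,fx=4,fy=4,interpolation=cv2.INTER_CUBIC)
b=cv2.resize(e['color'][120:250,160:250,::-1],None,fx=4,fy=4,interpolation=cv2.INTER_CUBIC)
cv2.imwrite('pics/v14.png',np.hstack([a,b])[:,:800])
E
```

```text
16.98 [ 0.5217 -0.194   0.1865] yaw 2.77 F [-0.79  0.42 -0.46] op 0.0095 tz [0.0276 0.0156] M [0.07 0.02 0.04]
bottom [ 0.5255 -0.2044  0.0689] slot err [-0.0012  0.0006 -0.0609] hdr [ 0.5219 -0.2016  0.1939] cornersz [np.float64(0.0697), np.float64(0.0681)]
w14 16.98 [ 0.5217 -0.194   0.1865] yaw y 2.77 F [-0.79  0.42 -0.46] op 0.0095 tilt [ 0.0276  0.0156 -0.9995]
```

View pics/w14z.png

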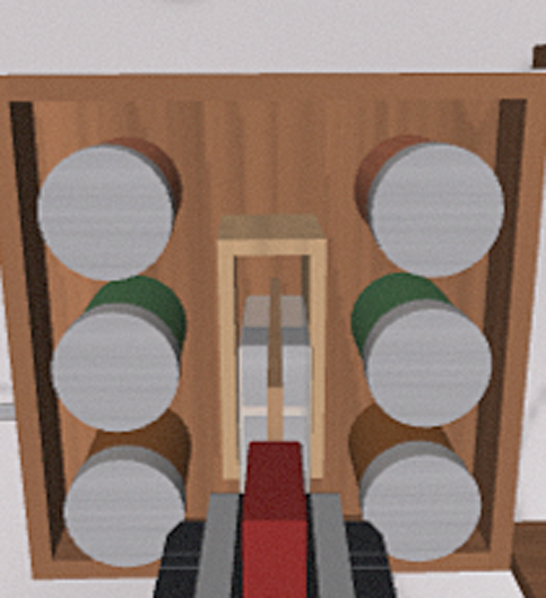

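View pics/v14.png

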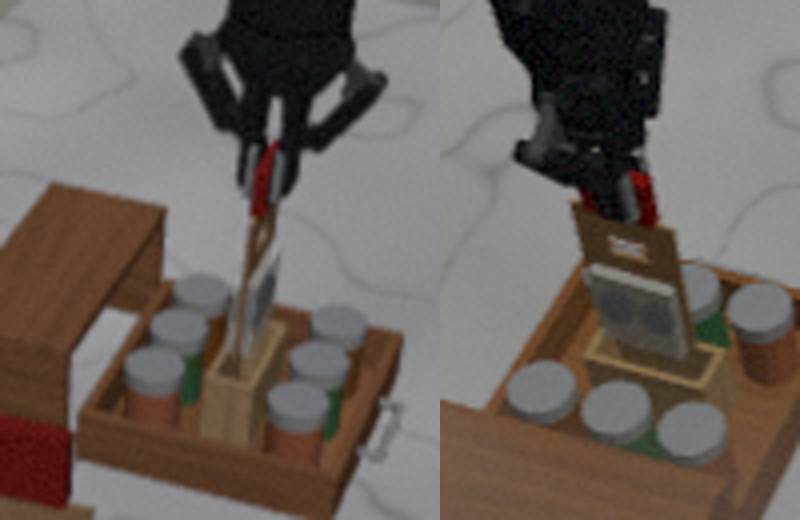

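Emit:
step_arm([
  [0,-0.0005,0,-0.005,0],
  [0,0,0,-0.005,0],
  [0,0,0,-0.005,0],
  [0,0,0,-0.005,0],
  [0,0,0,0,0],
])

```text
t: 17.75
tool_pos: [0.5211, -0.194, 0.1652]
tool_rot: [2.16, 2.268, 0.048]
contact_force: [0.1, 0.2, -0.0]
opening: 0.0096
```

```bash
python3 chk.py; python3 - <<'E'
from h import *
wshot('w15')
cv2.imwrite('pics/w15z.png',cv2.resize(cv2.imread('pics/w15.png')[100:330,210:420],None,fx=2.6,fy=2.6,interpolation=cv2.INTER_CUBIC))
e=shot('scene','scene15.png')
b=cv2.resize(e['color'][140:250,160:250,::-1],None,fx=5,fy=5,interpolation=cv2.INTER_CUBIC)
cv2.imwrite('pics/v15.png',b)
E
```

```text
17.75 [ 0.5211 -0.194   0.1652] yaw 2.78 F [ 0.1   0.19 -0.04] op 0.0096 tz [0.0278 0.0155] M [ 0. -0.  0.]
bottom [ 0.525  -0.2044  0.0476] slot err [-0.0007  0.0006 -0.0396] hdr [ 0.5213 -0.2015  0.1726] cornersz [np.float64(0.0484), np.float64(0.0468)]
w15 17.75 [ 0.5211 -0.194   0.1652] yaw y 2.78 F [ 0.1   0.19 -0.04] op 0.0096 tilt [ 0.0278  0.0155 -0.9995]
```

View pics/w15z.png

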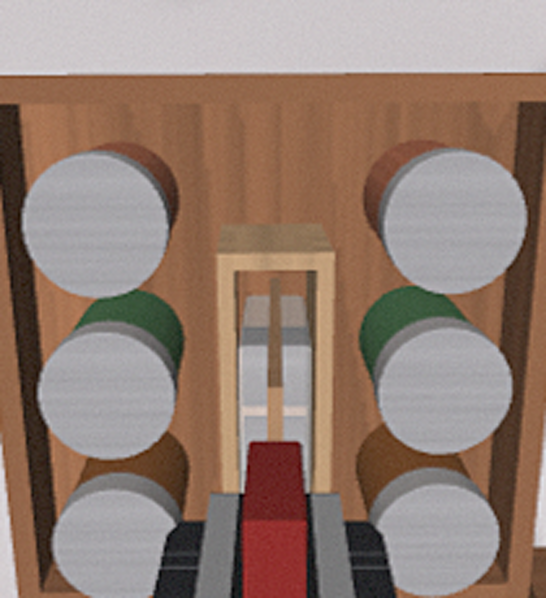

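View pics/v15.png

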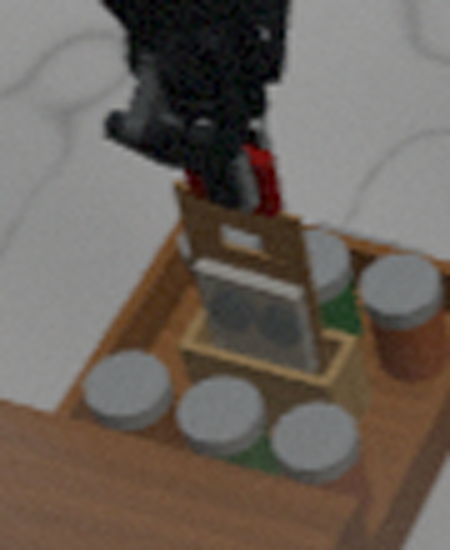

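The pack is inside the slot mouth, card end at (275,280) between the rim's inner edges at x = 237 and 313, and there is no contact force. I continue down.

Emit:
step_arm([
  [0,-0.0003,0,-0.005,0],
  [0,0,0,-0.005,0],
  [0,0,0,-0.005,0],
  [0,0,0,-0.005,0],
  [0,0,0,-0.005,0],
  [0,0,0,-0.005,0],
  [0,0,0,0,0],
])

```text
t: 18.73
tool_pos: [0.5211, -0.1942, 0.1338]
tool_rot: [2.159, 2.267, 0.048]
contact_force: [-0.3, -0.0, 0.4]
opening: 0.0092
```

```bash
python3 chk.py
```

```text
18.73 [ 0.5211 -0.1942  0.1338] yaw 2.78 F [-0.34 -0.05  0.42] op 0.0092 tz [0.0287 0.015 ] M [ 0.06  0.01 -0.  ]
bottom [ 0.525  -0.2047  0.0162] slot err [-0.0007  0.0009 -0.0082] hdr [ 0.5213 -0.2017  0.1412] cornersz [np.float64(0.017), np.float64(0.0154)]
```

Emit:
step_arm([
  [0,0,0,-0.002,0],
  [0,0,0,-0.002,0],
  [0,0,0,-0.001,0],
  [0,0,0,0,0],
])

```text
t: 19.23
tool_pos: [0.5215, -0.1944, 0.129]
tool_rot: [2.158, 2.266, 0.048]
contact_force: [-0.1, 0.1, -1.0]
opening: 0.0093
```

```bash
python3 chk.py
```

```text
19.23 [ 0.5215 -0.1944  0.129 ] yaw 2.78 F [-0.14  0.1  -0.96] op 0.0093 tz [0.0296 0.0144] M [-0.03 -0.    0.04]
bottom [ 0.5255 -0.2049  0.0115] slot err [-0.0012  0.0011 -0.0035] hdr [ 0.5216 -0.2019  0.1364] cornersz [np.float64(0.0123), np.float64(0.0106)]
```

Emit:
step_arm([
  [0,-0.0003,0.0003,-0.001,0],
  [0,0,0,-0.001,0],
  [0,0,0,0,0],
])

```text
t: 19.6
tool_pos: [0.5212, -0.1941, 0.1271]
tool_rot: [2.158, 2.266, 0.049]
contact_force: [0.5, 0.1, -0.4]
opening: 0.0093
```

Emit:
step_arm([
  [0,0,0,-0.001,0],
  [0,0,0,0,0],
])

```text
t: 19.85
tool_pos: [0.5212, -0.1941, 0.126]
tool_rot: [2.158, 2.266, 0.048]
contact_force: [0.8, -0.2, -0.9]
opening: 0.0095
```

```bash
python3 chk.py
```

```text
19.85 [ 0.5212 -0.1941  0.126 ] yaw 2.78 F [ 0.8  -0.17 -0.94] op 0.0095 tz [0.0299 0.0143] M [0.04 0.05 0.03]
bottom [ 0.5253 -0.2047  0.0084] slot err [-0.001   0.0009 -0.0004] hdr [ 0.5214 -0.2016  0.1334] cornersz [np.float64(0.0093), np.float64(0.0076)]
```

Still no contact felt, so I go on in 1 mm steps until the floor shows up as upward force.

Emit:
step_arm([
  [0,0,0,-0.001,0],
  [0,0,0,0,0],
])

```text
t: 20.1
tool_pos: [0.5213, -0.1941, 0.125]
tool_rot: [2.158, 2.266, 0.049]
contact_force: [1.0, -0.3, -0.7]
opening: 0.0095
```

Emit:
step_arm([
  [0,0,0,-0.0008,0],
  [0,0,0,0,0],
])

```text
t: 20.35
tool_pos: [0.5212, -0.1942, 0.1241]
tool_rot: [2.158, 2.266, 0.048]
contact_force: [0.1, 1.2, -2.0]
opening: 0.0096
```

Emit:
step_arm([
  [0,0,0,0,0],
])

```text
t: 20.48
tool_pos: [0.5213, -0.1941, 0.1242]
tool_rot: [2.158, 2.266, 0.049]
contact_force: [0.0, 0.3, -1.1]
opening: 0.0095
```

```bash
python3 chk.py;python3 - <<'E'
from h import *
wshot('w16')
a=cv2.resize(cv2.imread('pics/w16.png')[100:330,210:420],None,fx=2,fy=2,interpolation=cv2.INTER_CUBIC)
e=shot('side','side16.png')
b=cv2.resize(e['color'][145:260,340:430,::-1],None,fx=4,fy=4,interpolation=cv2.INTER_CUBIC)
cv2.imwrite('pics/v16.png',np.hstack([a,b]))
E
```

```text
20.48 [ 0.5213 -0.1941  0.1242] yaw 2.78 F [ 0.    0.32 -1.09] op 0.0095 tz [0.03   0.0142] M [-0.01  0.06 -0.04]
bottom [ 0.5254 -0.2047  0.0066] slot err [-0.0011  0.0009  0.0014] hdr [ 0.5214 -0.2016  0.1316] cornersz [np.float64(0.0074), np.float64(0.0057)]
w16 20.48 [ 0.5213 -0.1941  0.1242] yaw y 2.78 F [ 0.    0.32 -1.09] op 0.0095 tilt [ 0.03    0.0142 -0.9994]
```

View pics/v16.png

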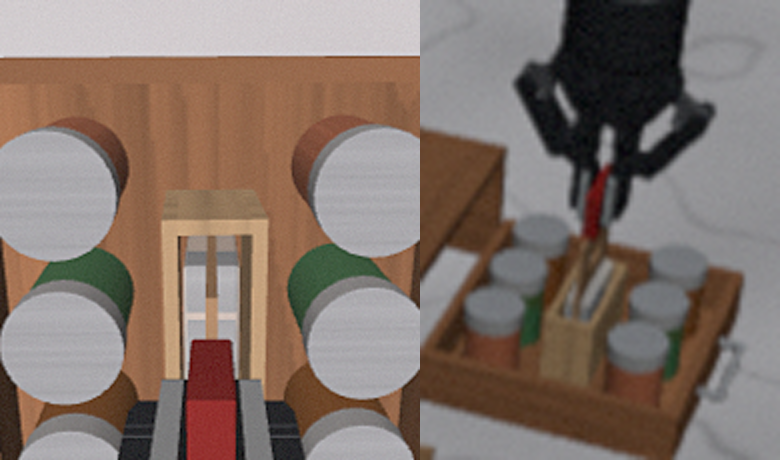

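Emit:
step_arm([
  [0,0,0,-0.0008,0],
  [0,0,0,0,0],
])

```text
t: 20.82
tool_pos: [0.5215, -0.1943, 0.124]
tool_rot: [2.158, 2.266, 0.049]
contact_force: [-0.7, 0.0, 0.9]
opening: 0.0096
```

Emit:
step_arm([
  [0,0,0,-0.0008,0],
  [0,0,0,0,0],
])

```text
t: 21.08
tool_pos: [0.5217, -0.1944, 0.1239]
tool_rot: [2.157, 2.265, 0.049]
contact_force: [-1.1, 0.4, 0.7]
opening: 0.0096
```

Emit:
step_arm([
  [0,0,0,-0.0006,0],
  [0,0,0,0,0],
])

```text
t: 21.32
tool_pos: [0.5218, -0.1945, 0.1238]
tool_rot: [2.157, 2.265, 0.049]
contact_force: [-1.4, 0.5, 1.5]
opening: 0.0095
```

Emit:
step_arm([
  [0.15,0,0,0,0],
  [0.2,0,0,0,0],
  [0.3,0,0,0,0],
  [0.35,0,0,0,0],
  [0.4,0,0,0,0],
  [0.4,0,0,0,0],
])

```text
t: 22.08
tool_pos: [0.5215, -0.1943, 0.1222]
tool_rot: [2.158, 2.266, 0.049]
contact_force: [0.8, 0.5, -0.3]
opening: 0.0342
```

```bash
python3 chk.py;python3 - <<'E'
from h import *
wshot('w17')
a=cv2.resize(cv2.imread('pics/w17.png')[100:400,190:440],None,fx=1.7,fy=1.7,interpolation=cv2.INTER_CUBIC)
e=shot('side','side17.png')
b=cv2.resize(e['color'][145:260,340:430,::-1],None,fx=4,fy=4.435,interpolation=cv2.INTER_CUBIC)
cv2.imwrite('pics/v17.png',np.hstack([a,b]))
E
```

```text
22.07 [ 0.5215 -0.1943  0.1222] yaw 2.78 F [ 0.78  0.54 -0.28] op 0.0342 tz [0.0305 0.014 ] M [-0.02  0.01 -0.02]
bottom [ 0.5257 -0.2048  0.0047] slot err [-0.0014  0.001   0.0033] hdr [ 0.5216 -0.2018  0.1297] cornersz [np.float64(0.0055), np.float64(0.0038)]
w17 22.07 [ 0.5215 -0.1943  0.1222] yaw y 2.78 F [ 0.78  0.54 -0.28] op 0.0342 tilt [ 0.0305  0.014  -0.9994]
```

View pics/v17.png

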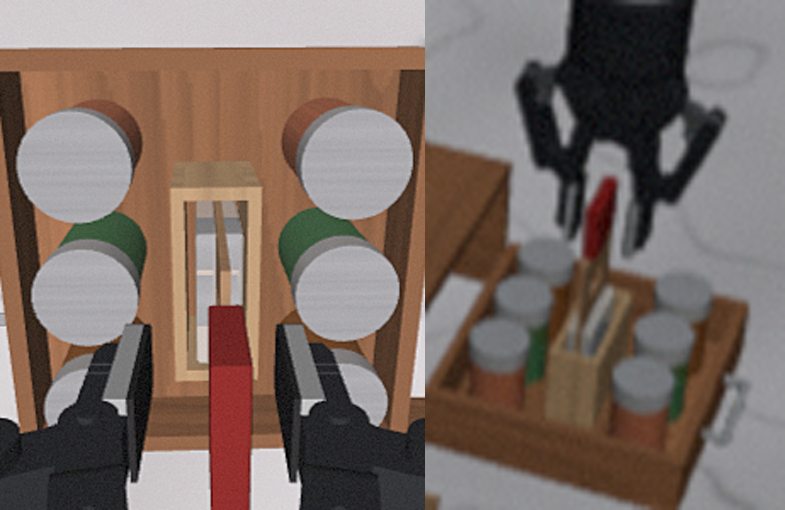

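Emit:
step_arm([
  [0.45,0,0,0.005,0],
  [0.45,0,0,0.01,0],
  [0.45,0,0,0.02,0],
  [0.45,0,0,0.03,0],
  [0.45,0,0,0.04,0],
  [0.45,0,0,0.04,0],
  [0.45,-0.04,0,0.03,0],
  [0.45,-0.05,0,0,0],
  [0.45,0,0,0,0],
])

```text
t: 23.3
tool_pos: [0.4297, -0.1944, 0.3156]
tool_rot: [2.148, 2.257, 0.051]
contact_force: [0.3, -0.4, -0.4]
opening: 0.0386
```

```bash
python3 - <<'E'
from h import *
wshot('w18')
a=cv2.imread('pics/w18.png')
e=shot('side','side18.png');f=shot('scene','scene18.png')
for n in('side18','scene18'): pickle.dump({'side18':e,'scene18':f}[n],open(n+'.pkl','wb'))
b=cv2.resize(e['color'][145:260,330:430,::-1],None,fx=4,fy=4,interpolation=cv2.INTER_CUBIC)
c=cv2.resize(f['color'][145:260,160:260,::-1],None,fx=4,fy=4,interpolation=cv2.INTER_CUBIC)
cv2.imwrite('pics/v18.png',np.hstack([b,c]))
print([(np.round(d['bbox']).tolist(),round(d['p'],2)) for d in ctrl.spot_in(e,'pack')])
E
```

```text
w18 23.3 [ 0.4297 -0.1944  0.3156] yaw y 2.85 F [ 0.32 -0.36 -0.36] op 0.0386 tilt [ 0.041   0.0064 -0.9991]
[([207.0, 297.0, 261.0, 380.0], 0.92), ([375.0, 183.0, 384.0, 228.0], 0.78), ([305.0, 231.0, 345.0, 309.0], 0.63)]
```

View pics/v18.png

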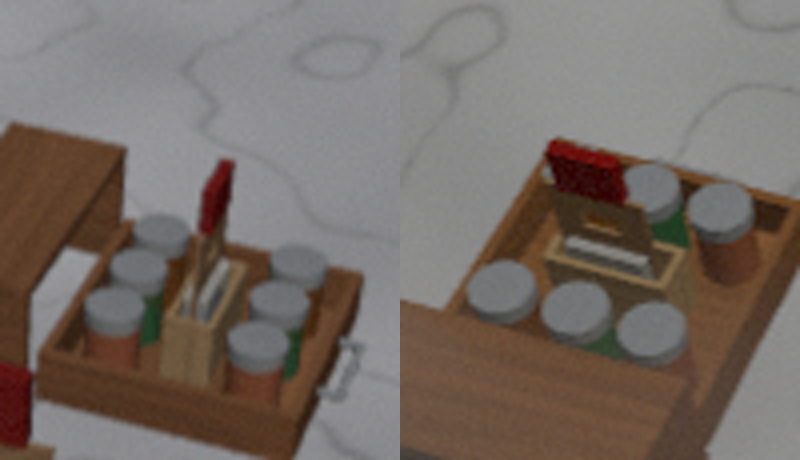

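View pics/w18.png

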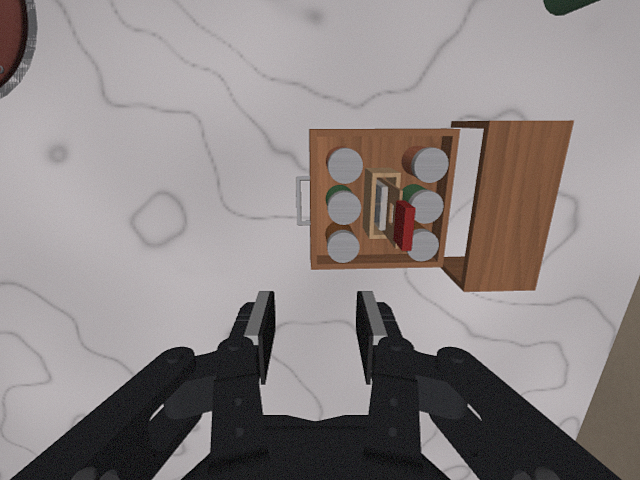

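View pics/scene18.png

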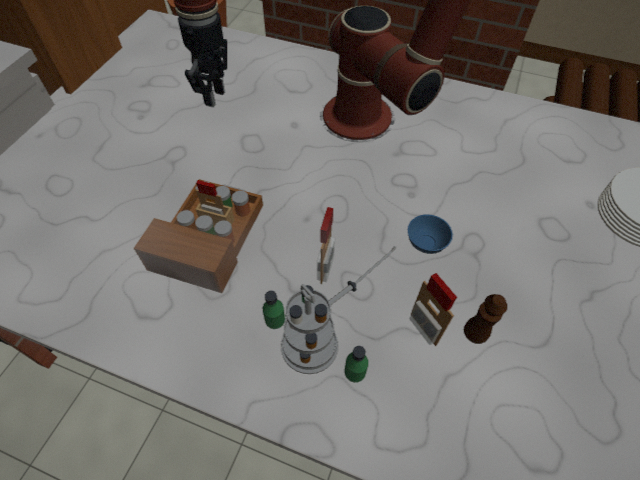

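```bash
python3 - <<'E'
from h import *
a=cv2.resize(cv2.imread('pics/w18.png')[155:265,350:440],None,fx=5,fy=5,interpolation=cv2.INTER_CUBIC)
b=cv2.resize(cv2.imread('pics/side18.png')[175:245,365:400],None,fx=8,fy=8,interpolation=cv2.INTER_CUBIC)
c=cv2.resize(cv2.imread('pics/scene18.png')[170:225,185:235],None,fx=9,fy=9,interpolation=cv2.INTER_CUBIC)
cv2.imwrite('pics/z18a.png',a);cv2.imwrite('pics/z18b.png',b);cv2.imwrite('pics/z18c.png',c)
E
```

```text
(no output)
```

View pics/z18a.png

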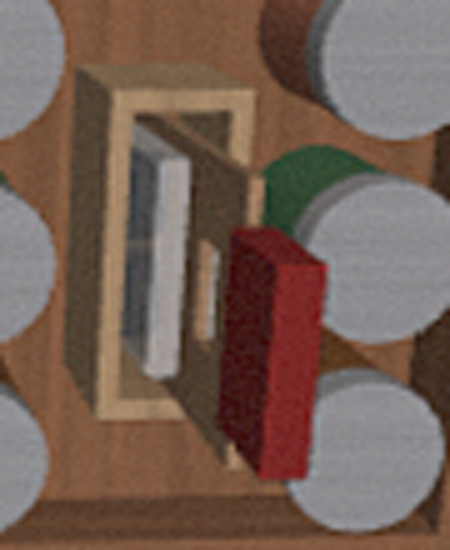

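View pics/z18b.png

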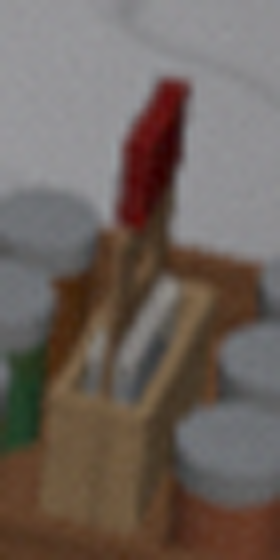

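View pics/z18c.png

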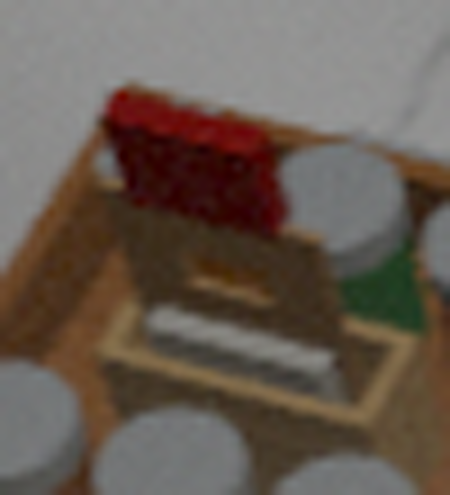

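```bash
cat > fin.py <<'E'
from h import *
from scipy.optimize import least_squares
w=ld('w18');s=ld('side18');c=ld('scene18')
h,l=.142,.108
O=[(w,(-.005,.022,h),275,263),(w,(.005,.022,h),327,265),(w,(.005,-.022,h),307,477),(w,(-.005,-.022,h),263,480),(w,(-.005,.022,l),233,230),(w,(0,.032,l),258,180),(w,(0,-.032,l),230,465),
(s,(-.005,-.022,h),188,84),(s,(.005,-.022,h),165,80),(s,(-.005,.022,l),140,228),(s,(.005,.022,l),118,218),
(c,(-.005,-.022,h),125,90),(c,(.005,-.022,h),108,107),(c,(.005,.022,h),265,152),(c,(.005,.022,l),278,232),(c,(.005,-.022,l),128,192),(c,(0,.032,l),325,238),(c,(0,-.032,l),103,187)]
m={id(w):(5,350,155),id(s):(8,365,175),id(c):(9,185,170)}
def X(P,p): return p[:3]+Ro.from_euler('ZYX',p[3:6]).apply(P)
def res(p,S=None):
    r=[]
    for im,P,u,v in O:
        if S is not None and im is not S: continue
        k,a,b=m[id(im)]; r+=list((proj(im,X(P,p))-[u/k+a,v/k+b]))
    return np.array(r)
q=least_squares(res,[.524,-.204,.008,.05,0,0],loss='soft_l1')
print(q.x[:3].round(4),np.degrees(q.x[3:]).round(2),q.cost); print(np.round(res(q.x),1).reshape(-1,2).tolist())
E
python3 fin.py
```

```text
[ 0.5276 -0.2043  0.0069] [ 2.62 -0.17  0.19] 9.428705737669953
[[0.1, 0.1], [0.1, -0.4], [-0.3, 0.3], [-1.5, -0.2], [-0.9, -1.1], [-0.4, -0.6], [0.3, 0.1], [-0.7, -1.1], [-1.5, -1.4], [-0.9, 0.0], [-1.8, 0.4], [-1.1, -0.9], [-1.2, 0.3], [-1.4, -0.1], [-0.1, 0.7], [-0.3, 0.6], [-0.5, -0.5], [-0.3, -1.4]]
```

```bash
python3 - <<'E'
from h import *
st(); print(ctrl.finish_job())
E
```

```text
23.5 [ 0.4319 -0.1944  0.314 ] yaw 2.96 F [ 0.05 -0.3   0.33] op 0.0387 tz [0.0389 0.0084] M [-0.    0.04  0.02]
the job is handed in; nothing more can be done
None
```

The pack is off the peg and standing upright in the spice tray's wooden slot, and I handed the job in at about 23.5 s.

- **Pack chosen:** I took the one hanging on the peg. Its header measured 43–44 mm wide. One of the two standing look-alikes measured larger, with a header about 60 mm wide; I did not get a clean size for the other.
- **Taking it off:** The peg measured about 12.4° upward. I gripped the header, raised the hole about 4 mm off the wire, followed the slope, then climbed about 42° over the upturned tip. The wrist force readings I took between moves stayed near noise, about 1 to 1.6 N. The pictures showed the wire near the middle of the hole up to the tip.
- **Placing it:** I lowered it in 5 mm steps, then in 1 mm steps, and felt the floor at about 1.5 N before opening and backing away.

**Last checks:** A three-camera fit puts the pack's underside at (0.528, -0.204, 0.007) m, with the slot floor at 0.008 m. That is upright within 0.2° and turned the same way as the slot within 0.1°. It sits about 3 mm towards the slot's +x side, which is the edge of its play. In the last overview picture the cruets, mill, bowl and the other packs look where they were, and the open gripper was clear of everything.

**Disagreements:**
- **Tool tilt:** The tool had drifted 1.5–2° off vertical by the end, so the pack went in slightly tilted and settled upright when released.
- **Peg height:** The wrist camera and the fixed cameras disagreed by several millimetres on the height of the peg's tip. I went by the wrist camera's slope and kept the hole centred by watching it.

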